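# Change over the vial sampler: old carrier out, new ones home, trough flush, start

### The arm

A 7-joint arm with a two-finger parallel gripper is mounted at the origin on the work surface. World frame = base frame: x ahead of the robot, y to its left, z up, the work surface at z = 0. Lengths are in m, angles in rad, forces in N, time in s.
With the tool pointing down it reaches from about 0.4 to 0.85 m from the base axis. Payload 4.4 kg.
Tool frame: the origin (TCP) lies at the very end of the fingers, on their centre line; the grasp point (between the pads) lies 19 mm behind it; x points along the fingers, z is the direction in which the jaws open and shut, and the axes are right-handed (so a half turn about x gives the same grasp; the last joint's range is limited). The gripper opens to 94 mm and grips with 3 to 60 N. Pads are 16 mm wide; open, the fingers measure 119 mm over their backs; the gripper's body (75 mm by 177 mm) begins 78 mm behind the grasp point.
Start: joints at [-1.251, 0.628, 0.038, 1.517, -0.027, 0.996, -0.02], TCP at [0.245, 0.602, 0.205] pointing down, gripper open.
Joint ranges: [-3.06, 3.06], [-0.37, 2.12], [-1.25, 1.32], [0.18, 2.47], [-1.1, 4.24], [0.23, 1.98], [-2.94, 2.94]. Speed limits (rad/s): [2.57, 2.57, 3.14, 3.14, 3.14, 3.14, 3.14].

### API

Orientations are given as a rotation vector (axis times angle).
In Python, from cell import status, cams, order gives the robot as it stands. The module is installed in compiled form; this text tells all that it offers.
- The arm moves only by the tool send_rows, never from a script. Its argument "steps" is a list of rows, each a list of 4 numbers: the shift along the tool's x, y, z in m, then the turn about the tool's x in degrees. A call has 1 to 12 rows; each row shifts and turns the commanded pose from where the row before left it, along the tool's axes as they then stand; what a row does not reach is not made up. A row lasts 1/10 s, in which the tool goes at most 50 mm and 8.59 degrees, less where a joint would pass 70% of its speed; a pose out of reach is approached as far as the arm can. A call is refused whole if a number of a shift passes 0.05 or a number of a turn 8.59, either way. A call with a gripper value outside its range is refused whole. "grip" is the closure, from 0 (fully open) to 1 (shut), set as the call begins (left out, the last holds). The fingers move at their own pace and stop on an object; "newtons" is the grip in N (left out, the last holds). Time passes only in rows, so rows that do not move let the fingers close. It gives the time, the measured TCP pose, the force and the opening at its end, in the units of the state.
- status.get_obs(): the state, without advancing time (a new reading comes with each control period).
- cams.camera(name): name is "side" or "top" or "wrist"; returns a dict with "color" (420x560x3 uint8, red, green, blue), "camera_matrix" (3x3 intrinsics, pixels), "T" (4x4, takes a point from camera to world coordinates); the wrist camera has in their place "T_tool_cam" (4x4, takes a point from camera to tool coordinates, whose origin is the TCP and whose axes are the tool frame's). Camera axes: x right, y down, z forward; pixel columns grow to the right and rows downward; lengths in m; the calibration is good to about 2 mm. The wrist camera is an equidistant fisheye: a pixel r from the principal point sees the ray r / f radians off the axis. A picture is of the moment at which its call begins: read the wrist's pose just before it. There is no depth.
- order.job_done(): hands the job in, once; it reports no verdict.
The state is a dict: "clock": time; "joints": joint angles; "dq": joint speeds; "effort": joint torques, N m; "tcp_pos": TCP position; "eef_rot": TCP orientation; "contact_force": force on the tool from outside, world axes, zero at the start; "moment": the same for the moment, N m; "grip_width": finger opening in m.
Only numpy, scipy, OpenCV 4.12 (cv2) and the standard library are available. Lean on these libraries where they do the work, as an engineer would, in place of code of your own. Each camera call takes 0.05 s, during which the arm holds its last target.

### The job

Change over the vial sampler and set it going: draw the finished carrier out of its lane and stand it in the shallow steel tray, slide every carrier that stood on the bench, vials first and gently, into a lane of its own until it is fully home against the hidden stop, and slide the wash trough on the deck square and flush into the corner of the two fences. When all of that is in place, press the start button on the sampler's roof right down; leave the other glassware standing where it is.

Things in the scene. Friction and masses are not known exactly. Their poses are not given: they have to be found in the camera images.
- sampler: low white vial sampler, fixed; place and turn vary. Origin: on the bench under the middle of its three lane mouths; x points into the lanes (away from the robot), y left along the mouths, z up. Flat grey deck, top 12 mm above the bench, x = -170 to 220, y = -115 to 370 mm. Beyond x = 130 mm a cabinet 122 mm high, with a parked needle arm up to 215 mm high.
- lanes (a point): deck-level middle of the three lane mouths in the housing's front; axes as the sampler's. The housing begins here, is 200 mm wide (y), 130 mm long (x), roof 92 mm above the bench. Three straight blind lanes run into it along x, centred at y = -60, 0 and 60 mm, each 35 mm wide and 68 mm high, with rounded posts at the mouth.
- stop_face (a point): the hidden stop that ends all three lanes: front face of a fixed steel bar inside the housing, at deck level on the middle lane's centre line; 92 to 108 mm behind the mouths, not visible from outside. Axes as the sampler's.
- corner (a point): inner corner, at deck level, of two fixed aluminium fences (20 mm high, 12 mm thick) on the deck's left. Axes as the sampler's: the back fence's face is x = 0 here and runs to y = 158 mm, the side fence's face is y = 0 and runs from x = -100 mm. The trough belongs at negative x, positive y, touching both faces, long side along the back fence.
- trough_mid (a point): loose white wash trough, empty, standing on the deck: 86 mm (its x) by 128 mm (its y), 45 mm high, walls 4 mm, 0.28 kg. A middle bridge 10 mm thick (y), 78 mm long (x), up to 55 mm above its underside, can be gripped from above, fingers in the two 55 mm wide compartments. Point: its centre, 27.5 mm above its underside; z up. May be slid or pushed, either way round.
- carrier1_mid (a point): loose vial carrier (two or three, all alike) on the bench: bar 150 mm (x) by 30 by 14 mm high, 0.32 kg, balancing at x = -29 mm; four capped glass vials at x = -26 to 71 mm, tops 54 mm high; at the tail an upright steel grip plate, x = -73 to -39 mm, 14 mm thick (y), up to 62 mm high, which stays outside the lane. +x end goes in first. Point: mid-length, 31 mm above its underside; z up. None if absent.
- carrier2_mid (a point): loose vial carrier (two or three, all alike) on the bench: bar 150 mm (x) by 30 by 14 mm high, 0.32 kg, balancing at x = -29 mm; four capped glass vials at x = -26 to 71 mm, tops 54 mm high; at the tail an upright steel grip plate, x = -73 to -39 mm, 14 mm thick (y), up to 62 mm high, which stays outside the lane. +x end goes in first. Point: mid-length, 31 mm above its underside; z up. None if absent.
- carrier3_mid (a point): loose vial carrier (two or three, all alike) on the bench: bar 150 mm (x) by 30 by 14 mm high, 0.32 kg, balancing at x = -29 mm; four capped glass vials at x = -26 to 71 mm, tops 54 mm high; at the tail an upright steel grip plate, x = -73 to -39 mm, 14 mm thick (y), up to 62 mm high, which stays outside the lane. +x end goes in first. Point: mid-length, 31 mm above its underside; z up. None if absent.
- done1_mid (a point): finished carrier left in one of the lanes, exactly like the others (see carrier1_mid): at the start it stands in the lane at y = -60 mm of the sampler, nose 85 to 91 mm in and plate outside, clear of the stop. Only one of done1 to done3 is there; None if absent. Point and axes as for carrier1_mid.
- done2_mid (a point): finished carrier left in one of the lanes, exactly like the others (see carrier1_mid): at the start it stands in the lane at y = 0 mm of the sampler, nose 85 to 91 mm in and plate outside, clear of the stop. Only one of done1 to done3 is there; None if absent. Point and axes as for carrier1_mid.
- done3_mid (a point): finished carrier left in one of the lanes, exactly like the others (see carrier1_mid): at the start it stands in the lane at y = 60 mm of the sampler, nose 85 to 91 mm in and plate outside, clear of the stop. Only one of done1 to done3 is there; None if absent. Point and axes as for carrier1_mid.
- tray_in (a point): centre of the inner floor of the fixed shallow steel tray on the bench on the right, room for one carrier: inside 180 mm (x) by 58 mm (y), floor 3 mm above the bench, walls 3 mm thick, 13 mm high over all. The carrier stands in it lengthwise, either way round; z up.
- start_top (a point): centre of the top of the round dark start button (28 mm across, black collar) on the housing's roof; pressed straight down, springs back.
- start (a joint): travel of the start button, m: 0 up, 0.006 fully down, about 5 N.
- beaker: glass beaker, 68 mm wide, 90 mm high, standing on the bench right of the sampler; leave alone. Origin under its centre.
- reagent: amber bottle, 70 mm wide, 150 mm high, right of the sampler; leave alone. Origin under its centre.
- vial1: single capped vial, 22 mm wide, 47 mm high, on the bench right of the sampler; leave alone. Origin under its centre.
- vial2: another such single vial; leave alone. Origin under its centre.
There are look-alikes about, which are no part of the job. Leave any blue look-alike of the part that bears carrier3_mid alone.

How it is judged:
By the outcome, as a careful person would: the job done as asked, in the order asked, and still so for the second after the job is handed in, with the robot touching nothing.
Of done1, done2, done3 only 1 to 1 are there at a start; the rules pass over those that are not, and their reading is None.
Of carrier1, carrier2, carrier3 only 2 to 3 are there at a start; the rules pass over those that are not, and their reading is None.
At some moment in a run one of trough may be knocked a few centimetres aside while the robot is not near it.
Once in a run the grip may slacken for a moment while it holds something.
It also fails if it takes over 210 s, if anything falls off the work surface, if the arm or the gripper's body presses on something with over 40 N, if the wrist force passes 120 N, or if a joint passes its speed limit or range.

## Working session

There is one attempt and no reset: what is moved stays moved. The work goes in short steps, Python scripts to look and compute and a tool call to move; the robot and the scene stay as the last step left them, time stands still between calls to the robot, and variables do not carry over. Pictures are saved under pics/ and viewed, and the job is handed in when it is done.

Besides the shell and the picture viewer there is one more tool, called after ">>>" as name([rows], argument=value, ...), one row to a line, values as JSON. send_rows: Moves the arm, as the interface text tells. Its arguments: {"type":"object","properties":{"steps":{"type":"array"},"grip":{"type":"number"},"newtons":{"type":"number"}},"required":["steps"]}

```bash
ls; mkdir -p pics
python3 - <<'E'
from cell import status,cams
import cv2,numpy as np
print(status.get_obs())
for n in ["side","top","wrist"]:
    c=cams.camera(n); cv2.imwrite(f"pics/{n}0.png",c["color"][:,:,::-1])
    print(n,c["camera_matrix"],c.get("T",c.get("T_tool_cam")))
E
```

```text
pics
{'clock': 0.0, 'joints': array([-1.25080179,  0.62930903,  0.03843002,  1.51837725, -0.02700613,
        0.99628253, -0.02001201]), 'dq': array([ 1.77284083e-03, -8.41652974e-04, -7.73979601e-04,  2.42128297e-04,
        4.60119250e-04, -7.00709471e-05, -1.59786974e-03]), 'effort': array([ 3.59639498e-04, -5.49714375e+01,  1.14300091e+00, -1.86632234e+01,
       -5.23952662e-02,  2.34927109e-02,  1.57495278e-04]), 'tcp_pos': array([0.24430534, 0.60161886, 0.20457499]), 'eef_rot': array([-0.92155647,  1.36894535,  0.91983077]), 'contact_force': array([-0.73667061, -0.31060731,  0.65938007]), 'moment': array([ 0.00331466,  0.00774207, -0.01772984]), 'grip_width': 0.09390221160730564}
side [[435.68670972   0.         278.33483618]
 [  0.         435.68670972 210.63442171]
 [  0.           0.           1.        ]] [[ 0.85234709 -0.34109569  0.39643179  0.00582025]
 [-0.52271891 -0.57943361  0.62531723 -0.94903073]
 [ 0.01641289 -0.74020972 -0.67217572  0.95982858]
 [ 0.          0.          0.          1.        ]]
top [[536.06148313   0.         278.61339365]
 [  0.         536.06148313 217.67323276]
 [  0.           0.           1.        ]] [[-0.02150039 -0.98983455  0.14058914  0.26707173]
 [-0.99965013  0.0191173  -0.01827958 -0.11734509]
 [ 0.01540608 -0.14093297 -0.98989926  1.78899282]
 [ 0.          0.          0.          1.        ]]
wrist [[325.1922621    0.         280.32246508]
 [  0.         325.1922621  211.87409744]
 [  0.           0.           1.        ]] [[-6.61446219e-04 -2.58058258e-01  9.66129131e-01 -1.79112834e-01]
 [ 1.91205308e-04 -9.66129357e-01 -2.58058188e-01  7.50086537e-02]
 [ 9.99999763e-01  1.40374056e-05  6.88384719e-04  1.20265797e-03]
 [ 0.00000000e+00  0.00000000e+00  0.00000000e+00  1.00000000e+00]]
```

View pics/top0.png

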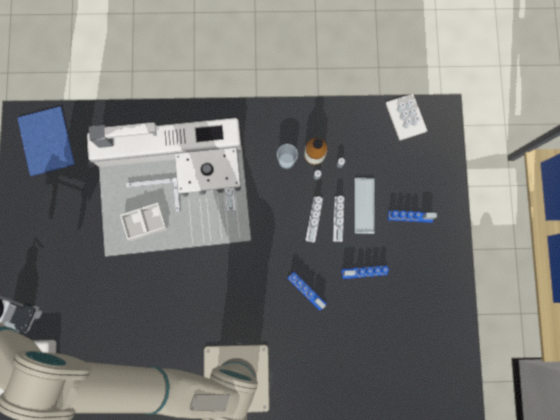

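View pics/side0.png

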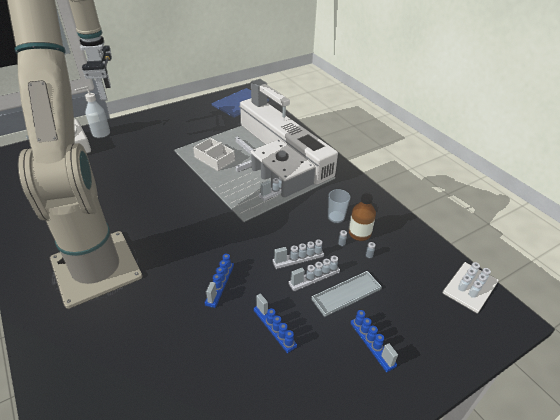

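View pics/wrist0.png

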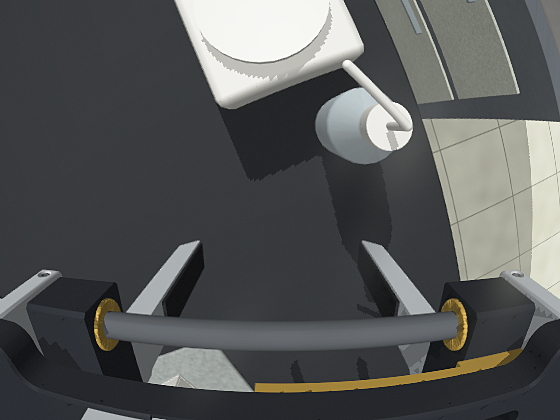

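Run:
```python
import cv2
a=cv2.imread("pics/top0.png"); b=cv2.imread("pics/side0.png")
cv2.imwrite("pics/t_a.png",cv2.resize(a[110:330,260:450],None,fx=3.4,fy=2.7*3.4/3.4*1.0,interpolation=2)[:600])
cv2.imwrite("pics/t_b.png",cv2.resize(a[105:265,75:260],None,fx=3.7,fy=3.7,interpolation=2)[:600])
cv2.imwrite("pics/s_a.png",cv2.resize(b[190:380,190:410],None,fx=3.1,fy=3.1,interpolation=2))
cv2.imwrite("pics/s_b.png",cv2.resize(b[75:230,170:350],None,fx=3.8,fy=3.8,interpolation=2))
```

```text
(no output)
```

View pics/t_b.png

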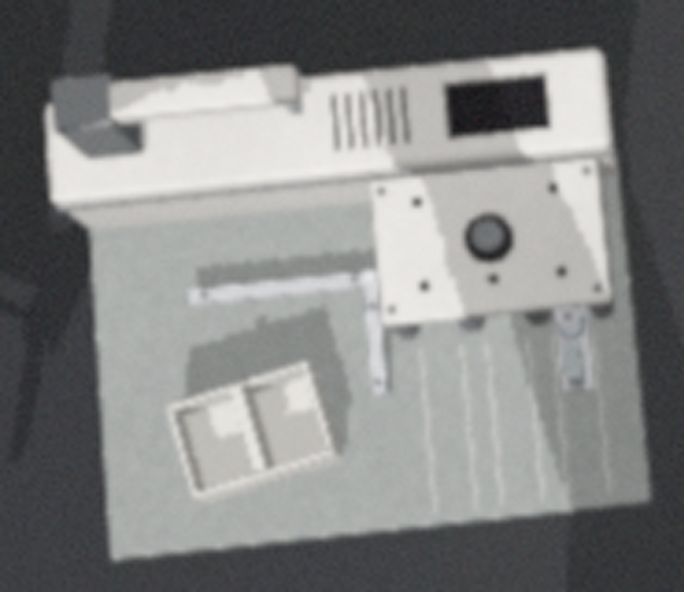

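View pics/s_a.png

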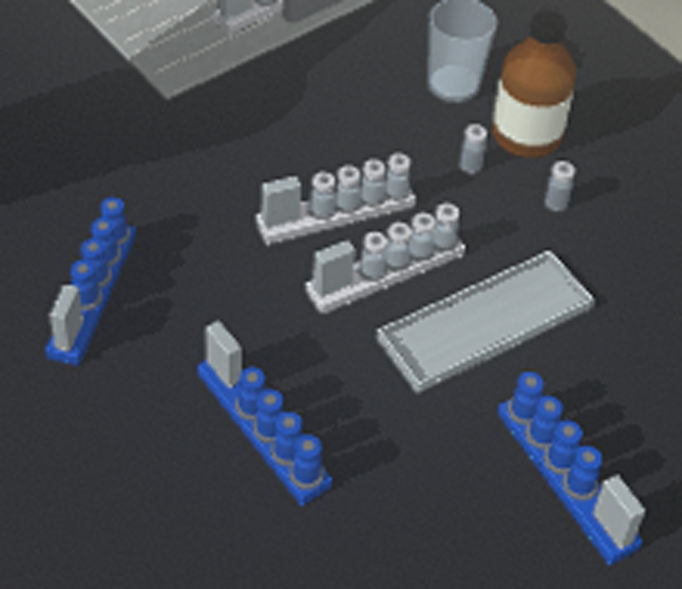

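View pics/s_b.png

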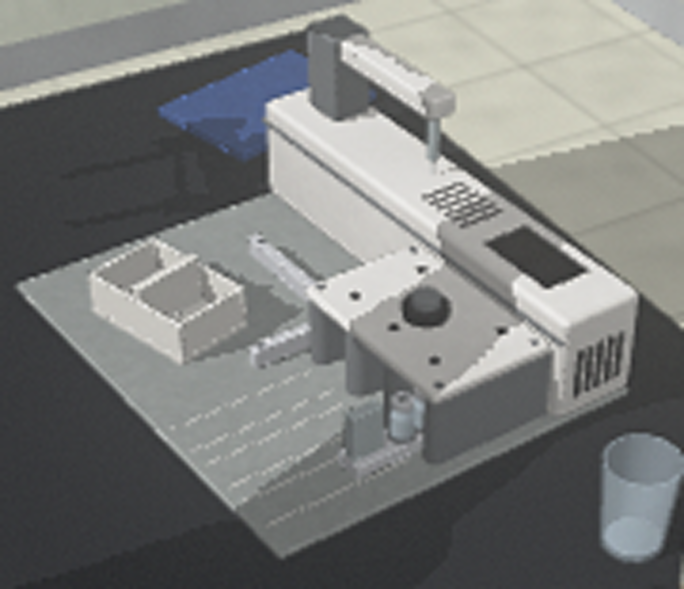

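```bash
cat > h.py <<'E'
import numpy as np,cv2
from scipy.spatial.transform import Rotation as R
K=dict(side=(435.6867,278.3348,210.6344),top=(536.0615,278.6134,217.6732),wrist=(325.19226,280.32247,211.8741))
from cell import status,cams
_c={}
def ext(n):
    if n not in _c:_c[n]=cams.camera(n)
    return _c[n]
T_top=np.array([[-0.02150039,-0.98983455,0.14058914,0.26707173],[-0.99965013,0.0191173,-0.01827958,-0.11734509],[0.01540608,-0.14093297,-0.98989926,1.78899282],[0,0,0,1]])
T_side=np.array([[0.85234709,-0.34109569,0.39643179,0.00582025],[-0.52271891,-0.57943361,0.62531723,-0.94903073],[0.01641289,-0.74020972,-0.67217572,0.95982858],[0,0,0,1]])
T_tc=np.array([[-6.61446219e-04,-2.58058258e-01,9.66129131e-01,-1.79112834e-01],[1.91205308e-04,-9.66129357e-01,-2.58058188e-01,7.50086537e-02],[9.99999763e-01,1.40374056e-05,6.88384719e-04,1.20265797e-03],[0,0,0,1]])
def tool():
    o=status.get_obs(); T=np.eye(4); T[:3,:3]=R.from_rotvec(o['eef_rot']).as_matrix(); T[:3,3]=o['tcp_pos']; return T
def ray(n,uv,Tw=None):
    f,cx,cy=K[n]; x=(uv[0]-cx)/f; y=(uv[1]-cy)/f
    if n=='wrist':
        r=np.hypot(x,y)+1e-12; d=np.array([np.sin(r)*x/r,np.sin(r)*y/r,np.cos(r)]); T=Tw@T_tc
    else:
        d=np.array([x,y,1.]); T=T_top if n=='top' else T_side
    return T[:3,3],T[:3,:3]@d
def onz(n,uv,z,Tw=None):
    o,d=ray(n,uv,Tw); return o+d*(z-o[2])/d[2]
def proj(n,p,Tw=None):
    T=(Tw@T_tc) if n=='wrist' else (T_top if n=='top' else T_side)
    f,cx,cy=K[n]; q=T[:3,:3].T@(np.array(p)-T[:3,3])
    if n=='wrist':
        r=np.hypot(q[0],q[1]); th=np.arctan2(r,q[2]); return np.array([cx+f*th*q[0]/r,cy+f*th*q[1]/r])
    return np.array([cx+f*q[0]/q[2],cy+f*q[1]/q[2]])
def totool(p,Tw): # target TCP world pos -> shift in tool axes
    return Tw[:3,:3].T@(np.array(p)-Tw[:3,3])
def shot(n,fn):
    T=tool(); c=cams.camera(n); im=np.ascontiguousarray(c['color'][:,:,::-1]); cv2.imwrite('pics/'+fn,im); return im,T
def yaw(T): # angle of jaw axis z in world
    return np.degrees(np.arctan2(T[1,2],T[0,2]))
E
python3 - <<'E'
from h import *
T=tool(); print(T.round(3),yaw(T))
for nm,uv,z in [("deckBR",(75+650/3.7,105+498/3.7),.012),("deckBL",(75+112/3.7,105+558/3.7),.012),("roofFR",(75+608/3.7,105+302/3.7),.092),("roofFL",(75+385/3.7,105+322/3.7),.092),("button",(75+488/3.7,105+237/3.7),.1),
 ("tray",(365,206),.01),("w1",(314,220),.03),("w2",(338,219),.03),("done",(75+575/3.7,105+375/3.7),.074),("trough",(75+255/3.7,105+430/3.7),.06),("beaker",(288,156),.05),("bottle",(316,150),.08),("v1",(318,174),.04),("v2",(341,161),.04)]:
    print(nm,onz('top',uv,z).round(3))
E
```

```text
[[-0.001 -0.926  0.376  0.244]
 [-0.001  0.376  0.926  0.602]
 [-1.    -0.    -0.001  0.205]
 [ 0.     0.     0.     1.   ]] 67.89395947167529
deckBR [ 0.448 -0.056  0.012]
deckBL [0.403 0.424 0.012]
roofFR [ 0.612 -0.024  0.092]
roofFL [0.597 0.169 0.092]
button [0.669 0.079 0.1  ]
tray [ 0.554 -0.442  0.01 ]
w1 [ 0.507 -0.267  0.03 ]
w2 [ 0.509 -0.347  0.03 ]
done [0.551 0.006 0.074]
trough [0.509 0.288 0.06 ]
beaker [ 0.721 -0.185  0.05 ]
bottle [ 0.732 -0.276  0.08 ]
v1 [ 0.66  -0.284  0.04 ]
v2 [ 0.703 -0.363  0.04 ]
```

>>> send_rows([
  [-0.03, 0, 0, -8.5],
  [-0.03, 0, 0, -8.5],
  [0, 0, 0, -8.5],
  [0, 0, 0, -2],
  [0, 0, 0, 0],
])

```text
clock: 0.65
tcp_pos: [0.2446, 0.602, 0.2654]
eef_rot: [-1.278, 1.164, 1.278]
contact_force: [-0.2, -0.9, -0.7]
grip_width: 0.0941
```

Run:
```python
from h import *
T=tool(); print(T[:3,3].round(4),yaw(T),totool([.42,.07,.27],T).round(3))
```

```text
[0.2446 0.602  0.2654] 95.37938884316826 [-0.005 -0.125 -0.546]
```

>>> send_rows([
  [0, -0.01, -0.045, 0],
  [0, -0.01, -0.045, 0],
  [0, -0.01, -0.045, 0],
  [0, -0.01, -0.045, 0],
  [0, -0.01, -0.045, 0],
  [0, -0.01, -0.045, 0],
  [0, -0.01, -0.045, 0],
  [0, -0.01, -0.045, 0],
  [0, -0.01, -0.045, 0],
  [0, -0.01, -0.045, 0],
  [0, -0.01, -0.045, 0],
  [0, -0.01, -0.045, 0],
])

```text
clock: 1.85
tcp_pos: [0.4149, 0.0741, 0.2655]
eef_rot: [-1.277, 1.164, 1.277]
contact_force: [1.1, 1.1, -0.1]
grip_width: 0.0942
```

>>> send_rows([
  [0, 0, 0, 0],
  [0, 0, 0, 0],
])

```text
clock: 2.05
tcp_pos: [0.4148, 0.0752, 0.2653]
eef_rot: [-1.275, 1.165, 1.276]
contact_force: [-0.1, 0.2, 0.2]
grip_width: 0.0939
```

Run:
```python
from h import *
im,T=shot('wrist','w1.png'); print(T[:3,3].round(4),yaw(T)); np.save('T1.npy',T)
```

```text
[0.4148 0.0752 0.2653] 95.1705141577681
```

View pics/w1.png

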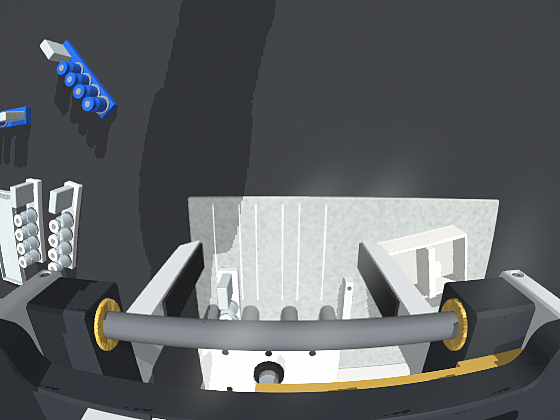

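Run:
```python
from h import *
T=np.load('T1.npy'); im=cv2.imread('pics/w1.png')
cv2.imwrite('pics/w1c.png',cv2.resize(im[185:345,180:510],None,fx=2.4,fy=2.4,interpolation=2))
for uv in [(189,197),(498,200)]: print(onz('wrist',uv,.012,T).round(4))
```

```text
[ 0.445  -0.0486  0.012 ]
[0.4036 0.4277 0.012 ]
```

View pics/w1c.png

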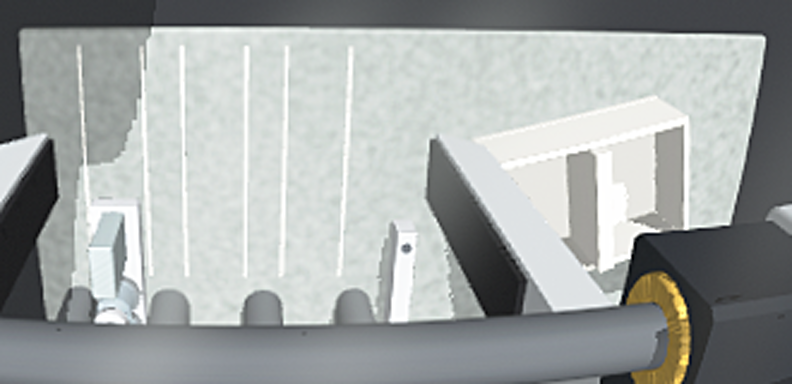

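```bash
cat > lanes.py <<'E'
from h import *
def lines(im,T,guess0,guess1,rows,w=6):
    # guess: (col at rows[0]) (col at rows[-1]) per line
    g=cv2.cvtColor(im,cv2.COLOR_BGR2GRAY).astype(float)
    out=[]
    for a,b in zip(guess0,guess1):
        P=[]
        for i,r in enumerate(rows):
            c=a+(b-a)*i/(len(rows)-1); lo=int(round(c-w)); s=g[r,lo:lo+2*w+1]; m=np.clip(s-np.median(s)-10,0,None)
            if m.sum()>20: P.append(onz('wrist',((m*np.arange(lo,lo+2*w+1)).sum()/m.sum(),r),.012,T)[:2])
        P=np.array(P)
        for _ in range(3):
            k=np.polyfit(P[:,0],P[:,1],1); e=P[:,1]-np.polyval(k,P[:,0]); P=P[abs(e)<2*e.std()+1e-5]
        out.append((k,len(P),e.std()))
    return out
E
python3 - <<'E'
from lanes import *
T=np.load('T1.npy'); im=cv2.imread('pics/w1.png')
rows=list(range(206,296,2))
cx=lambda u:180+u/2.4
L=lines(im,T,[cx(80),cx(142),cx(181),cx(246),cx(287),cx(350)],[cx(89),cx(151),cx(187),cx(246),cx(283),cx(340)],rows,4)
for k,n,s in L: print(n,round(s*1e3,2),'slope deg',np.degrees(np.arctan(k[0])).round(2),'y at x=.5',np.polyval(k,.5).round(4))
# front edge
g=cv2.cvtColor(im,cv2.COLOR_BGR2GRAY).astype(float)
P=[]
for c in range(260,485,5):
    s=g[185:212,c]; d=np.diff(s); i=np.argmax(d); 
    P.append(onz('wrist',(c,185+i+.5),.012,T)[:2])
P=np.array(P);k=np.polyfit(P[:,1],P[:,0],1);e=P[:,0]-np.polyval(k,P[:,1]);print('edge',np.degrees(np.arctan(k[0])),e.std(),np.polyval(k,.075))
E
```

```text
32 0.15 slope deg 4.79 y at x=.5 -0.0105
39 0.18 slope deg 4.95 y at x=.5 0.0265
42 0.12 slope deg 4.86 y at x=.5 0.0497
42 0.14 slope deg 5.04 y at x=.5 0.0869
39 0.15 slope deg 4.93 y at x=.5 0.11
44 0.18 slope deg 5.02 y at x=.5 0.1471
edge -4.839294902027523 0.0004861779621587011 0.43265244869268854
```

```bash
cat >> h.py <<'E'
_a=np.radians(4.9)
UX=np.array([np.cos(_a),np.sin(_a),0]);UY=np.array([-np.sin(_a),np.cos(_a),0]);O=np.array([.6035,.0772,0])
def S(x,y,z): return O+x*UX+y*UY+np.array([0,0,z])
def invS(p): d=np.array(p)-O; return np.array([d@UX,d@UY,d[2]])
E
python3 - <<'E'
from h import *
T=tool(); print(totool(S(-.037,-.06,.14),T).round(4))
E
```

```text
[ 0.1252 -0.1508 -0.0766]
```

>>> send_rows([
  [0.02, -0.025, -0.013, 0.27],
  [0.02, -0.025, -0.013, 0],
  [0.02, -0.025, -0.013, 0],
  [0.02, -0.025, -0.013, 0],
  [0.02, -0.025, -0.013, 0],
  [0.025, -0.025, -0.012, 0],
  [0, 0, 0, 0],
  [0, 0, 0, 0],
])

```text
clock: 2.9
tcp_pos: [0.5702, 0.0147, 0.1395]
eef_rot: [-1.274, 1.166, 1.279]
contact_force: [-1.5, -0.0, -0.3]
grip_width: 0.0936
```

Run:
```python
from h import *
im,T=shot('wrist','w2.png'); print(T[:3,3].round(4),yaw(T),invS(T[:3,3]).round(4)); np.save('T2.npy',T)
cv2.imwrite('pics/w2c.png',cv2.resize(im[180:360,190:370],None,fx=3.3,fy=3.3,interpolation=2))
```

```text
[0.5702 0.0147 0.1395] 95.2348301150241 [-0.0385 -0.0594  0.1395]
```

View pics/w2.png

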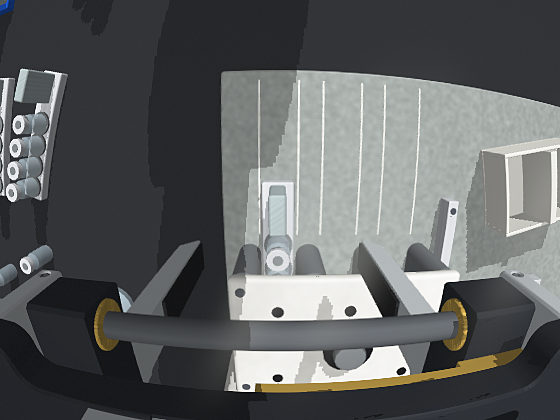

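View pics/w2c.png

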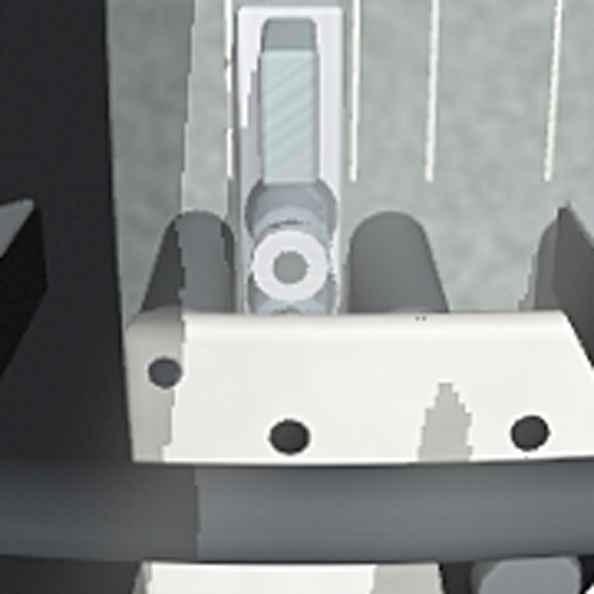

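Run:
```python
from h import *
T=np.load('T2.npy')
c=lambda u,v:(190+u/3.3-.35,180+v/3.3-.35)
for nm,p,z in [('pTL',c(261,52),.074),('pTR',c(312,52),.074),('pBL',c(263,184),.074),('pBR',c(320,184),.074),('tailL',c(239,6),.026),('tailR',c(340,6),.026),('roofL',c(130,316),.092),('roofM',c(420,312),.092)]:
    print(nm,invS(onz('wrist',p,z,T)).round(4))
```

```text
pTL [-0.0614 -0.067   0.074 ]
pTR [-0.0614 -0.0552  0.074 ]
pBL [-0.0289 -0.0667  0.074 ]
pBR [-0.029  -0.0529  0.074 ]
tailL [-0.0642 -0.0747  0.026 ]
tailR [-0.0644 -0.0468  0.026 ]
roofL [-0.0018 -0.0977  0.092 ]
roofM [-0.0034 -0.0295  0.092 ]
```

>>> send_rows([
  [0.02, 0, -0.001, 0],
  [0.02, 0, 0, 0],
  [0.02, 0, 0, 0],
  [0.02, 0, 0, 0],
  [0.0155, 0, 0, 0],
  [0.01, 0, 0, 0],
  [0, 0, 0, 0],
])

```text
clock: 3.65
tcp_pos: [0.5703, 0.0129, 0.0349]
eef_rot: [-1.275, 1.165, 1.277]
contact_force: [-0.3, 0.2, -0.1]
grip_width: 0.0942
```

>>> send_rows([
  [0, 0, 0, 0],
  [0, 0, 0, 0],
  [0, 0, 0, 0],
  [0, 0, 0, 0],
  [0, 0, 0, 0],
  [0, 0, 0, 0],
], grip=1, newtons=30)

```text
clock: 4.25
tcp_pos: [0.5713, 0.0117, 0.0351]
eef_rot: [-1.275, 1.165, 1.275]
contact_force: [-0.1, 0.3, -0.3]
grip_width: 0.0498
```

>>> send_rows([
  [0, 0, 0, 0],
  [0, 0, 0, 0],
  [0, 0, 0, 0],
  [0, 0, 0, 0],
  [0, 0, 0, 0],
  [0, 0, 0, 0],
  [0, 0, 0, 0],
])

```text
clock: 4.95
tcp_pos: [0.5711, 0.0119, 0.0349]
eef_rot: [-1.275, 1.166, 1.275]
contact_force: [-0.6, 1.5, -0.5]
grip_width: 0.0139
```

>>> send_rows([
  [0, 0.01, 0, 0],
  [0, 0.015, 0, 0],
  [0, 0.015, 0, 0],
  [0, 0.015, 0, 0],
  [0, 0.015, 0, 0],
  [0, 0.015, 0, 0],
  [0, 0.015, 0, 0],
  [0, 0.01, 0, 0],
  [0, 0, 0, 0],
], newtons=40)

```text
clock: 5.85
tcp_pos: [0.4587, 0.0016, 0.035]
eef_rot: [-1.273, 1.169, 1.277]
contact_force: [-3.3, 0.3, -0.1]
grip_width: 0.0137
```

Run:
```python
from h import *
im,T=shot('wrist','w3.png'); print(T[:3,3].round(4),yaw(T),invS(T[:3,3]).round(4))
a,_=shot('top','top1.png'); cv2.imwrite('pics/top1c.png',cv2.resize(a[120:260,290:450],None,fx=4,fy=4,interpolation=2))
```

```text
[0.4587 0.0016 0.035 ] 95.097235542829 [-0.1507 -0.063   0.035 ]
```

View pics/w3.png

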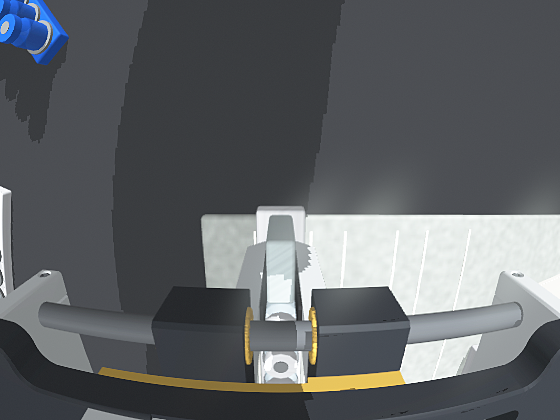

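View pics/top1c.png

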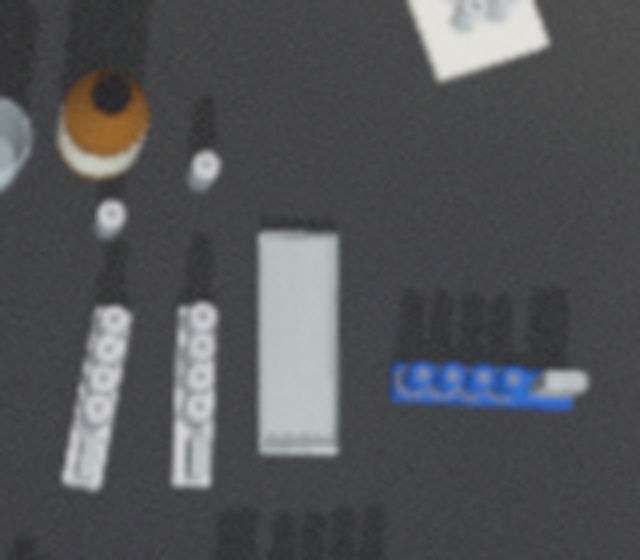

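Run:
```python
from h import *
c=lambda u,v:(290+u/4-.4,120+v/4-.4)
P=[onz('top',c(*p),.013) for p in [(258,231),(338,231),(339,455),(259,455)]]
for p in P: print(p.round(4))
m=np.mean(P,0); d=P[0]+P[1]-P[2]-P[3]; print(m.round(4),np.degrees(np.arctan2(d[1],d[0])), np.linalg.norm(P[0]-P[3]),np.linalg.norm(P[0]-P[1]))
# carriers at bar top z .014
for nm,ps in [('w1',[(100,306),(132,306),(98,490),(62,486)]),('w2',[(178,305),(217,305),(210,487),(172,487)])]:
    Q=[onz('top',c(*p),.014) for p in ps]; d=Q[0]+Q[1]-Q[2]-Q[3]; print(nm,np.mean(Q,0).round(4),np.degrees(np.arctan2(d[1],d[0])).round(2),[q[:2].round(3) for q in Q])
```

```text
[ 0.6524 -0.409   0.013 ]
[ 0.6512 -0.477   0.013 ]
[ 0.4602 -0.469   0.013 ]
[ 0.4615 -0.402   0.013 ]
[ 0.5563 -0.4392  0.013 ] -2.272111163452929 0.19102041719263543 0.0680107509557
w1 [ 0.5134 -0.2689  0.014 ] -12.84 [array([ 0.59 , -0.273]), array([ 0.59, -0.3 ]), array([ 0.435, -0.266]), array([ 0.439, -0.237])]
w2 [ 0.5126 -0.3496  0.014 ] -4.16 [array([ 0.59 , -0.339]), array([ 0.589, -0.372]), array([ 0.435, -0.36 ]), array([ 0.436, -0.328])]
```

>>> send_rows([
  [-0.015, 0.01, 0, 0],
  [-0.02, 0, 0, 0],
  [-0.025, 0, 0, 0],
  [0, 0, 0, 2.4],
  [0, 0, 0, 2.4],
  [0, 0, 0, 2.4],
  [0, 0, 0, 0],
])

```text
clock: 6.65
tcp_pos: [0.451, 0.001, 0.0939]
eef_rot: [-1.181, 1.229, 1.183]
contact_force: [0.1, 0.1, -4.0]
grip_width: 0.014
```

Run:
```python
from h import *
im,T=shot('wrist','w4.png'); print(T[:3,3].round(4),yaw(T),totool([.507,-.437,.095],T).round(4))
```

```text
[0.451  0.001  0.0939] 87.83996496020161 [-0.0011 -0.0725 -0.4356]
```

View pics/w4.png

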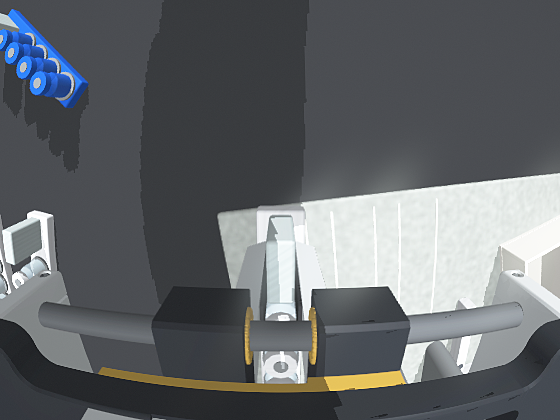

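>>> send_rows([
  [0, -0.003, -0.018, 0],
  [0, -0.006, -0.036, 0],
  [0, -0.006, -0.037, 0],
  [0, -0.006, -0.037, 0],
  [0, -0.006, -0.037, 0],
  [0, -0.006, -0.037, 0],
  [0, -0.006, -0.037, 0],
  [0, -0.006, -0.037, 0],
  [0, -0.006, -0.037, 0],
  [0, -0.006, -0.037, 0],
  [0, -0.006, -0.036, 0],
  [0, -0.004, -0.03, 0],
])

```text
clock: 7.9
tcp_pos: [0.5028, -0.4193, 0.0936]
eef_rot: [-1.181, 1.227, 1.183]
contact_force: [-0.2, 0.3, -4.8]
grip_width: 0.0137
```

Run:
```python
from h import *
im,T=shot('wrist','w5.png'); print(T[:3,3].round(4),yaw(T),totool([.507,-.437,.095],T).round(4)); np.save('T5.npy',T)
```

```text
[ 0.5028 -0.4193  0.0936] 87.86372312674635 [-0.0014 -0.0049 -0.0175]
```

View pics/w5.png

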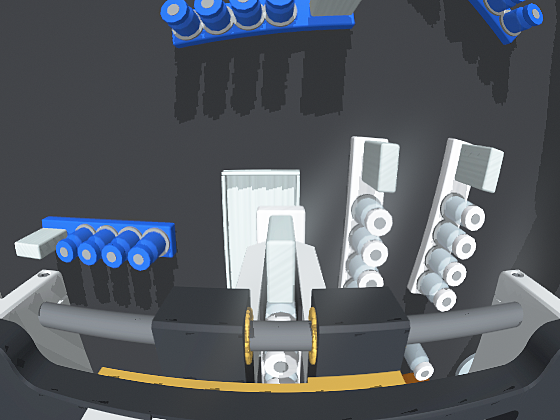

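Run:
```python
from h import *
T=np.load('T5.npy')
a,b=[onz('wrist',p,.013,T) for p in [(222.5,170.5),(299,169.5)]]; print(a,b,np.linalg.norm(a-b)); d=(b-a)/np.linalg.norm(b-a); n=np.array([d[1],-d[0],0]); print(np.degrees(np.arctan2(n[1],n[0]))); c=(a+b)/2+n*.093; print('centre',c)
g=c-.049*n; print(g, totool([g[0],g[1],.0275],T).round(4))
```

```text
[ 0.46062014 -0.46331212  0.013     ] [ 0.46243308 -0.40135697  0.013     ] 0.06198167469904894
-1.6761191792952572
centre [ 0.55448682 -0.43505476  0.013     ]
[ 0.50550779 -0.43362153  0.013     ] [ 0.0661 -0.0033 -0.0142]
```

>>> send_rows([
  [0, -0.004, -0.015, 0],
  [0, 0, 0, 0],
  [0.015, 0, 0, 0],
  [0.015, 0, 0, 0],
  [0.015, 0, 0, 0],
  [0.01, 0, 0, 0],
  [0.005, 0, 0, 0],
  [0.003, 0, 0, 0],
  [0.002, 0, 0, 0],
  [0, 0, 0, 0],
])

```text
clock: 8.95
tcp_pos: [0.5072, -0.4324, 0.0302]
eef_rot: [-1.183, 1.226, 1.182]
contact_force: [-0.1, -0.0, -3.3]
grip_width: 0.0137
```

>>> send_rows([
  [0.002, 0, 0, 0],
  [0.001, 0, 0, 0],
  [0.001, 0, 0, 0],
  [0, 0, 0, 0],
])

```text
clock: 9.35
tcp_pos: [0.507, -0.4323, 0.026]
eef_rot: [-1.183, 1.226, 1.182]
contact_force: [0.5, 0.7, -3.9]
grip_width: 0.0139
```

>>> send_rows([
  [0.001, 0, 0, 0],
  [0.001, 0, 0, 0],
  [0, 0, 0, 0],
])

```text
clock: 9.65
tcp_pos: [0.5071, -0.4323, 0.0259]
eef_rot: [-1.183, 1.226, 1.182]
contact_force: [-2.9, 3.1, 8.3]
grip_width: 0.0139
```

>>> send_rows([
  [-0.001, 0, 0, 0],
  [0, 0, 0, 0],
  [0, 0, 0, 0],
  [0, 0, 0, 0],
  [0, 0, 0, 0],
  [-0.02, 0, 0, 0],
  [-0.04, 0, 0, 0],
  [-0.04, 0, 0, 0],
  [-0.04, 0, 0, 0],
  [-0.02, 0, 0, 0],
], grip=0.5)

```text
clock: 10.65
tcp_pos: [0.5085, -0.4335, 0.189]
eef_rot: [-1.187, 1.225, 1.178]
contact_force: [-0.4, -0.4, -0.6]
grip_width: 0.0472
```

Run:
```python
from h import *
T=tool(); print(T[:3,3],yaw(T),totool([.455,-.3,.2],T).round(4))
```

```text
[ 0.50845039 -0.433508    0.18896906] 87.91726271807845 [-0.0117  0.0582  0.1314]
```

>>> send_rows([
  [-0.005, 0, 0.03, 0],
  [-0.005, 0, 0.03, 0],
  [0, 0, 0.03, 0],
  [0, 0, 0.02, 0],
  [0, 0, 0, 0],
], grip=0.0)

```text
clock: 11.15
tcp_pos: [0.5119, -0.3188, 0.195]
eef_rot: [-1.184, 1.223, 1.187]
contact_force: [0.1, -0.6, 0.2]
grip_width: 0.0837
```

Run:
```python
from h import *
im,T=shot('wrist','w6.png'); print(T[:3,3].round(4),yaw(T)); np.save('T6.npy',T)
cv2.imwrite('pics/w6c.png',cv2.resize(im[140:300,180:420],None,fx=3.3,fy=3.3,interpolation=2))
```

```text
[ 0.5119 -0.3188  0.195 ] 88.1810754420569
```

View pics/w6.png

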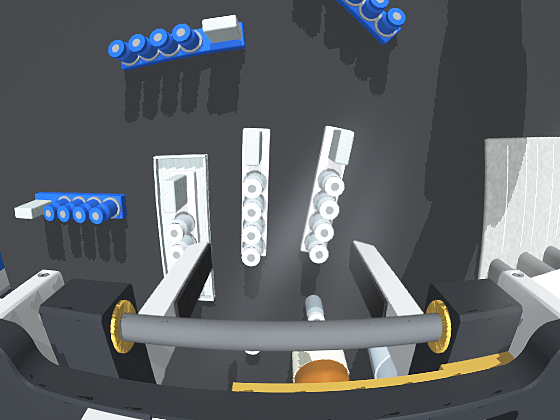

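View pics/w6c.png

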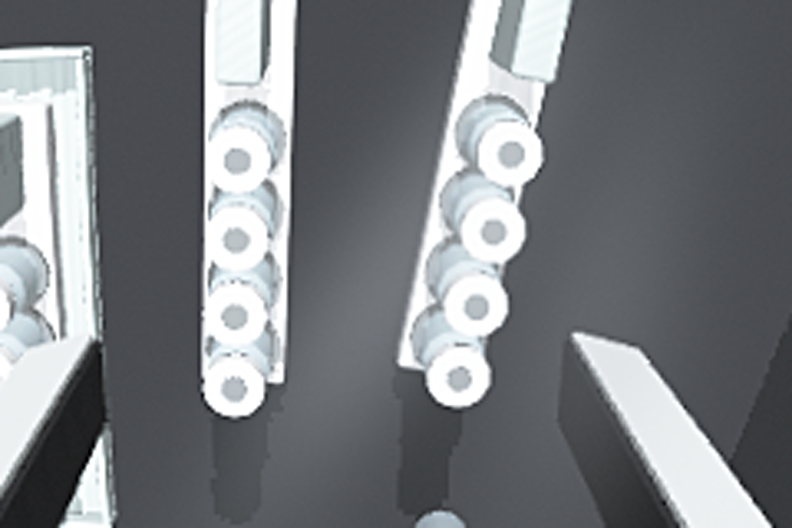

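Run:
```python
from h import *
T=np.load('T6.npy')
c=lambda u,v:(180+u/3.3-.35,140+v/3.3-.35)
X=np.array([-.026,.0063,.0387,.071])
for nm,ps in [('w1',[(511,154),(492,231),(475,306),(459,379)]),('w2',[(238,161),(237,240),(235,316),(235,388)])]:
    P=np.array([onz('wrist',c(*p),.054,T)[:2] for p in ps])
    kx=np.polyfit(X,P[:,0],1);ky=np.polyfit(X,P[:,1],1); a=np.degrees(np.arctan2(ky[0],kx[0])); sc=np.hypot(kx[0],ky[0])
    m=P.mean(0)-X.mean()*np.array([np.cos(np.radians(a)),np.sin(np.radians(a))])
    g=m-.048*np.array([np.cos(np.radians(a)),np.sin(np.radians(a))])
    print(nm,'scale',sc.round(3),'yaw',a.round(2),'mid',m.round(4),'grip',g.round(4),'shift',totool([*g,.12],T).round(4))
# plate corners
for nm,p in [('w2pBL',c(217,81)),('w2pBR',c(262,81)),('w1pBL',c(497,78)),('w1pBR',c(552,80))]: print(nm,onz('wrist',p,.062,T).round(4))
```

```text
w1 scale 0.773 yaw -12.28 mid [ 0.512  -0.2654] grip [ 0.4651 -0.2551] shift [0.0751 0.0488 0.062 ]
w2 scale 0.768 yaw -4.05 mid [ 0.5119 -0.3463] grip [ 0.464  -0.3429] shift [ 0.0749  0.047  -0.0258]
w2pBL [ 0.4715 -0.3496  0.062 ]
w2pBR [ 0.4721 -0.3364  0.062 ]
w1pBL [ 0.4731 -0.2674  0.062 ]
w1pBR [ 0.4739 -0.2509  0.062 ]
```

>>> send_rows([
  [0.02, 0.012, 0.015, 0],
  [0.02, 0.012, 0.015, 0],
  [0.02, 0.012, 0.016, 0],
  [0.015, 0.013, 0.016, 0],
  [0, 0, 0, 5.2],
  [0, 0, 0, 5.2],
  [0, 0, 0, 0],
], grip=0.2)

```text
clock: 11.9
tcp_pos: [0.4641, -0.2607, 0.1197]
eef_rot: [-1.046, 1.307, 1.045]
contact_force: [0.3, -0.1, 0.4]
grip_width: 0.0748
```

Run:
```python
from h import *
im,T=shot('wrist','w7.png'); print(T[:3,3].round(4),yaw(T),totool([.4651,-.2556,.022],T).round(4)); np.save('T7.npy',T)
```

```text
[ 0.4641 -0.2607  0.1197] 77.38369660127886 [0.0976 0.0001 0.0054]
```

View pics/w7.png

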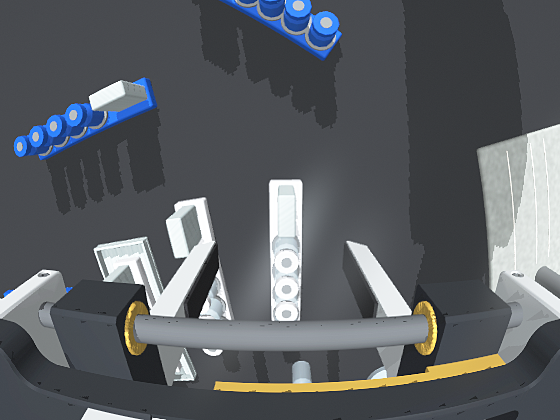

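>>> send_rows([
  [0.01, 0, 0.0055, 0],
  [0.02, 0, 0, 0],
  [0.02, 0, 0, 0],
  [0.02, 0, 0, 0],
  [0.0175, 0, 0, 0],
  [0.01, 0, 0, 0],
  [0, 0, 0, 0],
])

```text
clock: 12.65
tcp_pos: [0.4645, -0.2527, 0.0209]
eef_rot: [-1.046, 1.305, 1.05]
contact_force: [-1.0, -0.2, 0.2]
grip_width: 0.0752
```

>>> send_rows([
  [0, 0, 0, 0],
  [0, 0, 0, 0],
  [0, 0, 0, 0],
  [0, 0, 0, 0],
  [0, 0, 0, 0],
  [0, 0, 0, 0],
  [0, 0, 0, 0],
  [0, 0, 0, 0],
  [0, 0, 0, 0],
  [0, 0, 0, 0],
  [0, 0, 0, 0],
], grip=1, newtons=40)

```text
clock: 13.75
tcp_pos: [0.4653, -0.2538, 0.0225]
eef_rot: [-1.047, 1.305, 1.047]
contact_force: [0.6, -1.4, 0.6]
grip_width: 0.0138
```

>>> send_rows([
  [-0.01, 0, 0, 0],
  [-0.02, 0, 0, 0],
  [0, 0, 0, -4.4],
  [0, 0, 0, -4.4],
  [0, 0, 0, -4.4],
  [0, 0, 0, -4.4],
  [0, 0, 0, 0],
])

```text
clock: 14.45
tcp_pos: [0.4654, -0.2525, 0.0527]
eef_rot: [-1.275, 1.165, 1.276]
contact_force: [-1.0, 0.2, -2.7]
grip_width: 0.0137
```

Run:
```python
from h import *
im,T=shot('wrist','w8.png'); print(T[:3,3].round(4),yaw(T),totool(S(-.15,0,.052),T).round(4))
```

```text
[ 0.4654 -0.2525  0.0527] 95.17452309801934 [ 0.001  -0.0173  0.3166]
```

View pics/w8.png

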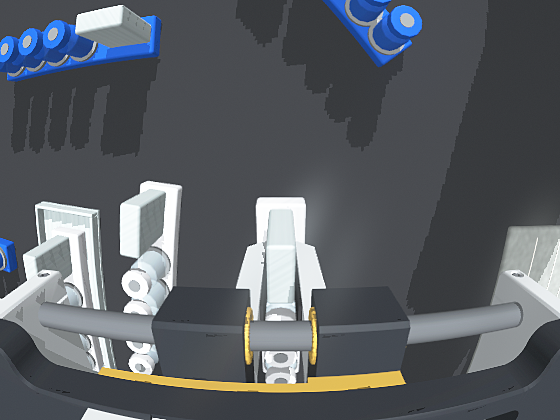

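>>> send_rows([
  [0, -0.001, 0.015, 0],
  [0, -0.002, 0.03, 0],
  [0, -0.002, 0.035, 0],
  [0, -0.002, 0.035, 0],
  [0, -0.002, 0.035, 0],
  [0, -0.002, 0.035, 0],
  [0, -0.002, 0.035, 0],
  [0, -0.002, 0.035, 0],
  [0, -0.001, 0.03, 0],
  [0, -0.001, 0.02, 0],
  [0, 0, 0.011, 0],
  [0, 0, 0, 0.3],
])

```text
clock: 15.7
tcp_pos: [0.4536, 0.0652, 0.0525]
eef_rot: [-1.272, 1.166, 1.274]
contact_force: [0.3, -0.2, -3.6]
grip_width: 0.0138
```

Run:
```python
from h import *
im,T=shot('wrist','w9.png'); print(T[:3,3].round(4),yaw(T),invS(T[:3,3]).round(4)); np.save('T9.npy',T)
s,_=shot('side','s9.png'); cv2.imwrite('pics/s9c.png',cv2.resize(s[75:260,150:350],None,fx=3.2,fy=3.2,interpolation=2))
```

```text
[0.4536 0.0652 0.0525] 94.99023273955922 [-0.1504  0.0009  0.0525]
```

View pics/w9.png

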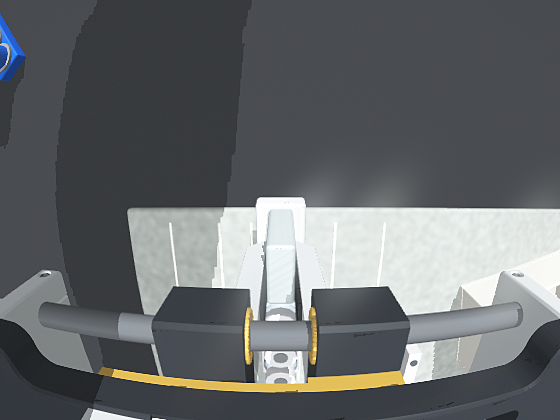

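View pics/s9c.png

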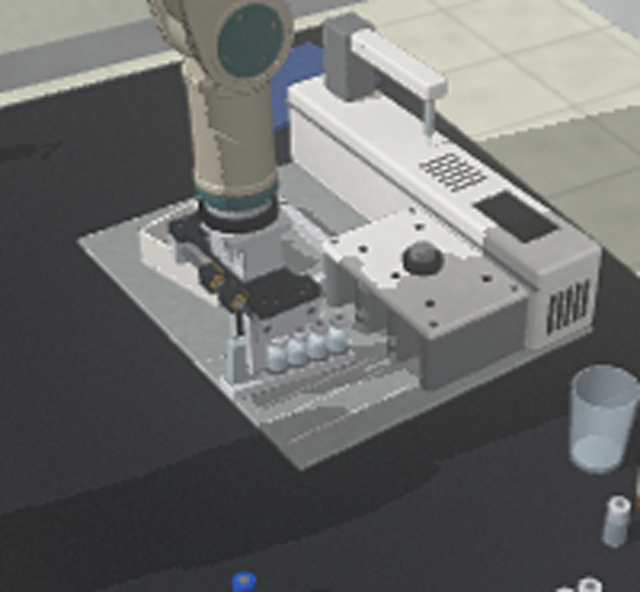

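Run:
```python
from h import *
T=np.load('T9.npy'); im=cv2.imread('pics/w9.png')
for y in [-.0785,-.0415,-.0185,.0185,.0415,.0785]: print(y,proj('wrist',S(-.155,y,.012),T).round(1))
cv2.imwrite('pics/w9c.png',cv2.resize(im[190:310,140:420],None,fx=2.8,fy=2.8,interpolation=2))
```

```text
-0.0785 [170.7 227.2]
-0.0415 [219.3 227.7]
-0.0185 [251.1 227.8]
0.0185 [303.2 227.9]
0.0415 [335.1 227.8]
0.0785 [384.1 227.5]
```

View pics/w9c.png

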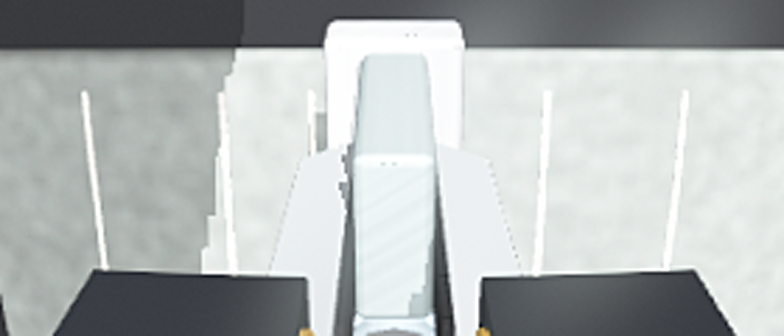

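Run:
```python
from h import *
T=np.load('T9.npy'); c=lambda u,v:(140+u/2.8-.3,190+v/2.8-.3)
for nm,p,z in [('L',c(327,40),.044),('R',c(464,40),.044),('L2',c(328,100),.044),('R2',c(464,100),.044),('pL',c(357,157),.092),('pR',c(433,157),.092),('pfL',c(355,315),.092),('pfR',c(434,315),.092)]: print(nm,invS(onz('wrist',p,z,T)).round(4))
print(invS(T[:3,3]))
```

```text
L [-0.1801 -0.012   0.044 ]
R [-0.1802  0.0171  0.044 ]
L2 [-0.1668 -0.012   0.044 ]
R2 [-0.1668  0.0174  0.044 ]
pL [-0.172  -0.0039  0.092 ]
pR [-0.172   0.0086  0.092 ]
pfL [-0.1419 -0.0047  0.092 ]
pfR [-0.1419  0.0093  0.092 ]
[-0.15041824  0.00089124  0.0525216 ]
```

>>> send_rows([
  [0, 0, -0.0027, 0],
  [0.008, 0, 0, 0],
  [0.006, 0, 0, 0],
  [0.002, 0, 0, 0],
  [0.001, 0, 0, 0],
  [0, 0, 0, 0],
  [0, 0, 0, 0],
])

```text
clock: 16.5
tcp_pos: [0.4521, 0.0588, 0.0354]
eef_rot: [-1.268, 1.173, 1.272]
contact_force: [-5.1, -0.5, 9.1]
grip_width: 0.0137
```

>>> send_rows([
  [0.001, 0, 0, 0],
  [0, 0, 0, 0],
  [0, 0, 0, 0],
])

```text
clock: 16.8
tcp_pos: [0.4521, 0.0588, 0.0353]
eef_rot: [-1.268, 1.172, 1.272]
contact_force: [-7.4, -0.9, 21.9]
grip_width: 0.0133
```

>>> send_rows([
  [-0.002, 0, 0, 0],
  [0, 0, 0, 0],
  [0, 0, 0, 0],
])

```text
clock: 17.1
tcp_pos: [0.4547, 0.0599, 0.036]
eef_rot: [-1.27, 1.169, 1.27]
contact_force: [0.1, -0.2, -2.7]
grip_width: 0.0138
```

Run:
```python
from h import *
im,T=shot('wrist','w10.png'); print(T[:3,3].round(4),yaw(T),invS(T[:3,3]).round(4)); np.save('T10.npy',T)
for i in range(4): T=tool();print(invS(T[:3,3]).round(4),yaw(T))
cv2.imwrite('pics/w10c.png',cv2.resize(im[180:310,140:420],None,fx=2.8,fy=2.8,interpolation=2))
```

```text
[0.4547 0.0599 0.036 ] 94.77280438450384 [-0.1497 -0.0045  0.036 ]
[-0.1498 -0.0043  0.036 ] 94.79018194368639
[-0.1498 -0.0043  0.036 ] 94.79018194368639
[-0.1498 -0.0043  0.036 ] 94.79018194368639
[-0.1498 -0.0043  0.036 ] 94.79018194368639
```

View pics/w10c.png

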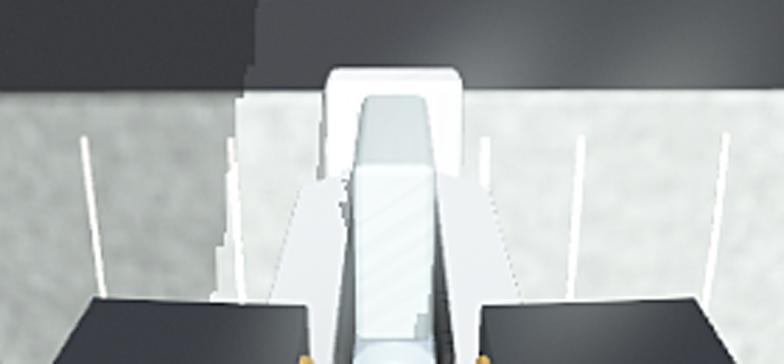

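Run:
```python
from h import *
T=np.load('T10.npy'); c=lambda u,v:(140+u/2.8-.3,180+v/2.8-.3)
for nm,p,z in [('L',c(326,80),.0265),('R',c(463,80),.0265),('L2',c(326,150),.0265),('R2',c(463,150),.0265),('pL',c(356,165),.0745),('pR',c(434,165),.0745),('l1',c(83,140),.012),('l2',c(232,140),.012),('l4',c(484,140),.012),('l5',c(580,140),.012),('l6',c(726,140),.012),('e1',c(100,91),.012),('e2',c(700,89),.012)]: print(nm,invS(onz('wrist',p,z,T)).round(4))
```

```text
L [-0.1766 -0.0176  0.0265]
R [-0.1765  0.0117  0.0265]
L2 [-0.1608 -0.018   0.0265]
R2 [-0.1607  0.012   0.0265]
pL [-0.1745 -0.0093  0.0745]
pR [-0.1744  0.0035  0.0745]
l1 [-0.158 -0.079  0.012]
l2 [-0.1583 -0.0415  0.012 ]
l4 [-0.1582  0.0181  0.012 ]
l5 [-0.1581  0.0412  0.012 ]
l6 [-0.1576  0.0785  0.012 ]
e1 [-0.1704 -0.0734  0.012 ]
e2 [-0.1706  0.0704  0.012 ]
```

>>> send_rows([
  [0, 0, 0.003, 0],
  [0, 0, 0, 0],
  [0, 0, 0, 0],
])

```text
clock: 17.45
tcp_pos: [0.4542, 0.0636, 0.0363]
eef_rot: [-1.271, 1.168, 1.271]
contact_force: [0.8, -0.5, -3.4]
grip_width: 0.0139
```

Run:
```python
from h import *
im,T=shot('wrist','w11.png'); print(T[:3,3].round(4),yaw(T),invS(T[:3,3]).round(4)); np.save('T11.npy',T)
cv2.imwrite('pics/w11c.png',cv2.resize(im[180:310,140:420],None,fx=2.8,fy=2.8,interpolation=2))
```

```text
[0.4542 0.0636 0.0363] 94.85112789374678 [-0.15   -0.0008  0.0363]
```

View pics/w11c.png

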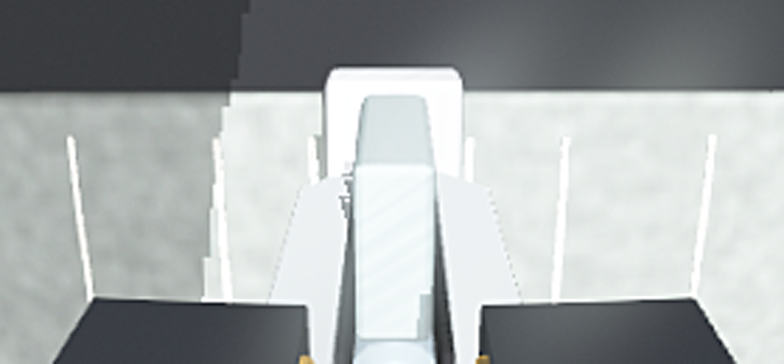

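>>> send_rows([
  [0, -0.005, -0.0006, 0],
  [0, -0.008, 0, 0],
  [0, -0.008, 0, 0],
  [0, -0.008, 0, 0],
  [0, -0.006, 0, 0],
  [0, -0.005, 0, 0],
  [0, -0.005, 0, 0],
  [0, 0, 0, 0],
])

```text
clock: 18.3
tcp_pos: [0.4999, 0.0666, 0.0365]
eef_rot: [-1.271, 1.167, 1.27]
contact_force: [0.2, 0.9, -3.5]
grip_width: 0.014
```

>>> send_rows([
  [0, -0.008, 0, 0],
  [0, -0.01, 0, 0],
  [0, -0.01, 0, 0],
  [0, -0.01, 0, 0],
  [0, -0.006, 0, 0],
  [0, -0.004, 0, 0],
  [0, 0, 0, 0],
])

```text
clock: 19.0
tcp_pos: [0.5474, 0.0706, 0.0364]
eef_rot: [-1.271, 1.168, 1.271]
contact_force: [-0.8, 0.2, -2.8]
grip_width: 0.0139
```

>>> send_rows([
  [0, -0.005, 0, 0],
  [0, -0.005, 0, 0],
  [0, -0.005, 0, 0],
  [0, -0.003, 0, 0],
  [0, -0.002, 0, 0],
  [0, 0, 0, 0],
])

```text
clock: 19.6
tcp_pos: [0.5671, 0.0722, 0.0364]
eef_rot: [-1.271, 1.168, 1.271]
contact_force: [0.2, -0.2, -2.2]
grip_width: 0.0136
```

>>> send_rows([
  [0, -0.001, 0, 0],
  [0, -0.001, 0, 0],
  [0, -0.001, 0, 0],
  [0, -0.001, 0, 0],
  [0, 0, 0, 0],
])

```text
clock: 20.1
tcp_pos: [0.571, 0.0726, 0.0365]
eef_rot: [-1.271, 1.168, 1.271]
contact_force: [0.6, -0.3, -3.0]
grip_width: 0.0137
```

Nose about 90 mm in; continue in 1 mm steps until force.

>>> send_rows([
  [0, -0.001, 0, 0],
  [0, -0.001, 0, 0],
  [0, -0.001, 0, 0],
  [0, -0.001, 0, 0],
  [0, 0, 0, 0],
])

```text
clock: 20.6
tcp_pos: [0.5751, 0.0729, 0.0365]
eef_rot: [-1.271, 1.168, 1.271]
contact_force: [0.2, 0.0, -2.4]
grip_width: 0.0138
```

>>> send_rows([
  [0, -0.001, 0, 0],
  [0, -0.001, 0, 0],
  [0, -0.001, 0, 0],
  [0, 0, 0, 0],
])

```text
clock: 21.0
tcp_pos: [0.578, 0.0732, 0.0365]
eef_rot: [-1.271, 1.168, 1.271]
contact_force: [0.2, -1.1, -3.2]
grip_width: 0.0138
```

>>> send_rows([
  [0, -0.001, 0, 0],
  [0, -0.001, 0, 0],
  [0, -0.001, 0, 0],
  [0, 0, 0, 0],
])

```text
clock: 21.4
tcp_pos: [0.581, 0.0734, 0.0365]
eef_rot: [-1.271, 1.168, 1.271]
contact_force: [0.4, -0.5, -3.8]
grip_width: 0.0138
```

>>> send_rows([
  [0, -0.001, 0, 0],
  [0, -0.001, 0, 0],
  [0, 0, 0, 0],
])

```text
clock: 21.7
tcp_pos: [0.583, 0.0736, 0.0365]
eef_rot: [-1.271, 1.168, 1.271]
contact_force: [0.4, 0.5, -2.8]
grip_width: 0.0136
```

>>> send_rows([
  [0, -0.001, 0, 0],
  [0, -0.001, 0, 0],
  [0, 0, 0, 0],
])

```text
clock: 22.0
tcp_pos: [0.585, 0.0738, 0.0365]
eef_rot: [-1.271, 1.168, 1.271]
contact_force: [0.4, -0.0, -2.9]
grip_width: 0.0136
```

>>> send_rows([
  [0, -0.001, 0, 0],
  [0, -0.001, 0, 0],
  [0, 0, 0, 0],
])

```text
clock: 22.3
tcp_pos: [0.587, 0.074, 0.0365]
eef_rot: [-1.271, 1.168, 1.271]
contact_force: [-0.2, -0.4, -3.2]
grip_width: 0.0137
```

>>> send_rows([
  [0, -0.001, 0, 0],
  [0, 0, 0, 0],
  [0, 0, 0, 0],
])

```text
clock: 22.6
tcp_pos: [0.5877, 0.074, 0.0364]
eef_rot: [-1.271, 1.168, 1.271]
contact_force: [0.5, -0.1, -2.3]
grip_width: 0.0134
```

Run:
```python
from h import *
im,T=shot('wrist','w12.png'); print(T[:3,3].round(4),yaw(T),invS(T[:3,3]).round(4)); np.save('T12.npy',T)
cv2.imwrite('pics/w12c.png',cv2.resize(im[170:400,180:400],None,fx=2.6,fy=2.6,interpolation=2))
s,_=shot('side','s12.png'); cv2.imwrite('pics/s12c.png',cv2.resize(s[100:220,190:340],None,fx=4.5,fy=4.5,interpolation=2))
```

```text
[0.5877 0.074  0.0364] 94.82118401168269 [-0.016  -0.0018  0.0364]
```

View pics/w12c.png

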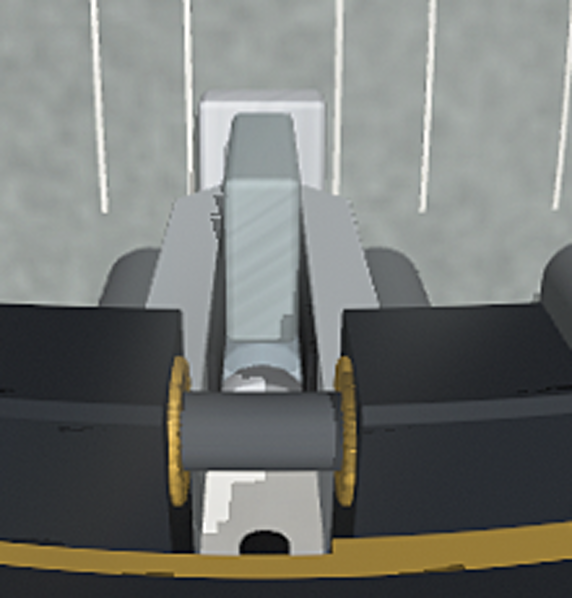

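View pics/s12c.png

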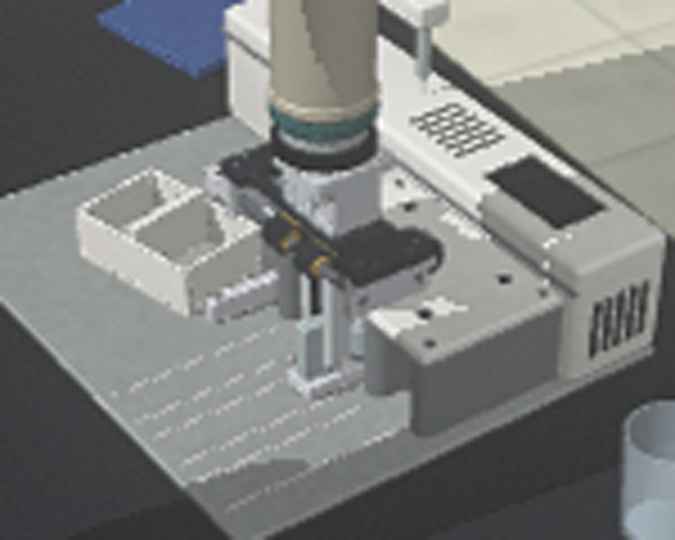

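>>> send_rows([
  [0, -0.001, 0, 0],
  [0, 0, 0, 0],
  [0, 0, 0, 0],
])

```text
clock: 23.0
tcp_pos: [0.588, 0.074, 0.0363]
eef_rot: [-1.27, 1.169, 1.272]
contact_force: [-2.1, -0.3, -2.5]
grip_width: 0.0137
```

>>> send_rows([
  [0, -0.001, 0, 0],
  [0, 0, 0, 0],
  [0, 0, 0, 0],
])

```text
clock: 23.3
tcp_pos: [0.5881, 0.074, 0.0362]
eef_rot: [-1.27, 1.171, 1.273]
contact_force: [-5.4, 0.4, -0.7]
grip_width: 0.0141
```

>>> send_rows([
  [0, -0.0007, 0, 0],
  [0.001, 0, 0, 0],
  [0, 0, 0, 0],
  [0, 0, 0, 0],
])

```text
clock: 23.7
tcp_pos: [0.5881, 0.074, 0.0356]
eef_rot: [-1.269, 1.172, 1.274]
contact_force: [-7.8, -0.6, 4.1]
grip_width: 0.0138
```

Release to about 40 mm opening, then rise straight up.

>>> send_rows([
  [0, 0, 0, 0],
  [0, 0, 0, 0],
  [0, 0, 0, 0],
  [0, 0, 0, 0],
  [0, 0, 0, 0],
], grip=0.6)

```text
clock: 24.2
tcp_pos: [0.5909, 0.0743, 0.0356]
eef_rot: [-1.271, 1.167, 1.27]
contact_force: [-0.7, -0.3, 0.1]
grip_width: 0.0375
```

Run:
```python
from h import *
im,T=shot('wrist','w13.png'); print(T[:3,3].round(4),yaw(T),invS(T[:3,3]).round(4),status.get_obs()['grip_width']); np.save('T13.npy',T)
cv2.imwrite('pics/w13c.png',cv2.resize(im[170:400,180:400],None,fx=2.6,fy=2.6,interpolation=2))
```

```text
[0.5909 0.0743 0.0356] 94.82476648035156 [-0.0128 -0.0018  0.0356] 0.03778996569238282
```

View pics/w13c.png

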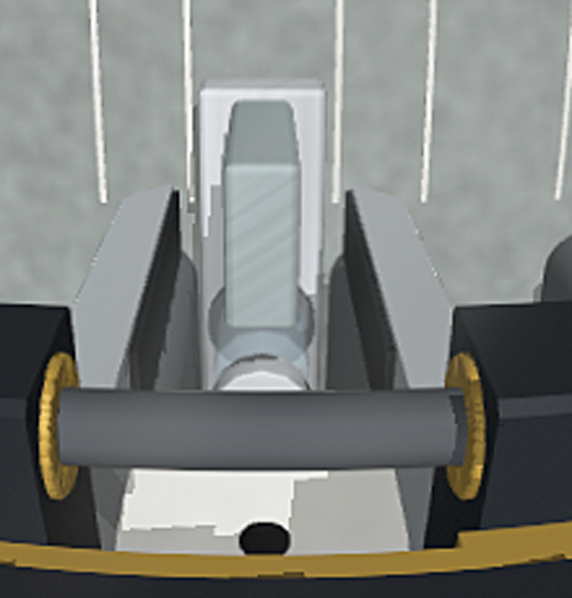

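>>> send_rows([
  [-0.02, 0, 0, 0],
  [-0.03, 0, 0, 0],
  [0, 0.03, 0, 0],
  [0, 0.03, 0, 0],
  [0, 0.01, 0, 0],
  [0, 0, 0, 0],
  [0, 0, 0, 0],
  [0, 0, 0, 0],
], grip=1)

```text
clock: 25.05
tcp_pos: [0.5225, 0.0685, 0.0854]
eef_rot: [-1.272, 1.167, 1.27]
contact_force: [0.3, -0.1, -0.8]
grip_width: 0.0005
```

Run:
```python
from h import *
im,T=shot('wrist','w14.png'); print(T[:3,3].round(4),yaw(T),invS(T[:3,3]).round(4),status.get_obs()['grip_width']); np.save('T14.npy',T)
cv2.imwrite('pics/w14c.png',cv2.resize(im[170:400,180:400],None,fx=2.6,fy=2.6,interpolation=2))
```

```text
[0.5225 0.0685 0.0854] 94.82229384396928 [-0.0814 -0.0017  0.0854] 5.1381078660027685e-06
```

View pics/w14.png

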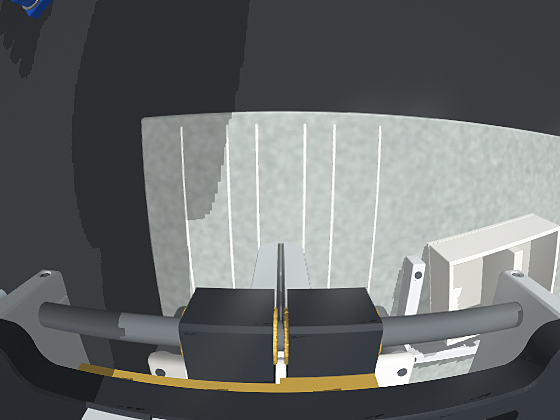

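>>> send_rows([
  [0.02, 0, 0, 0],
  [0.02, 0, 0, 0],
  [0, -0.01, 0, 0],
  [0, -0.01, 0, 0],
  [0, -0.003, 0, 0],
  [0, -0.002, 0, 0],
  [0, 0, 0, 0],
])

```text
clock: 25.8
tcp_pos: [0.5463, 0.0705, 0.0461]
eef_rot: [-1.271, 1.167, 1.27]
contact_force: [-0.7, 0.2, -0.0]
grip_width: 0.0004
```

>>> send_rows([
  [0, -0.001, 0, 0],
  [0, -0.001, 0, 0],
  [0, -0.001, 0, 0],
  [0, -0.001, 0, 0],
  [0, 0, 0, 0],
])

```text
clock: 26.3
tcp_pos: [0.5497, 0.0708, 0.0455]
eef_rot: [-1.271, 1.168, 1.271]
contact_force: [0.1, 0.6, 0.4]
grip_width: 0.0007
```

>>> send_rows([
  [0, -0.001, 0, 0],
  [0, -0.001, 0, 0],
  [0, -0.001, 0, 0],
  [0, 0, 0, 0],
])

```text
clock: 26.7
tcp_pos: [0.5528, 0.071, 0.0454]
eef_rot: [-1.271, 1.168, 1.271]
contact_force: [0.4, -0.6, 0.1]
grip_width: 0.0008
```

>>> send_rows([
  [0, -0.001, 0, 0],
  [0, -0.001, 0, 0],
  [0, -0.001, 0, 0],
  [0, 0, 0, 0],
])

```text
clock: 27.1
tcp_pos: [0.5542, 0.0712, 0.0453]
eef_rot: [-1.27, 1.17, 1.273]
contact_force: [-3.4, -0.6, 2.7]
grip_width: 0.0005
```

>>> send_rows([
  [0, -0.001, 0, 0],
  [0, -0.001, 0, 0],
  [0, 0, 0, 0],
  [0, 0, 0, 0],
])

```text
clock: 27.5
tcp_pos: [0.5542, 0.0712, 0.0452]
eef_rot: [-1.268, 1.173, 1.276]
contact_force: [-6.7, -1.1, 6.7]
grip_width: 0.0002
```

>>> send_rows([
  [0, 0.015, 0, 0],
  [-0.03, 0.015, 0, 0],
  [-0.045, 0, 0, 4.4],
  [0, 0, 0, 4.4],
  [0, 0, 0, 0],
], grip=0.2)

```text
clock: 28.0
tcp_pos: [0.5295, 0.0693, 0.1219]
eef_rot: [-1.16, 1.237, 1.155]
contact_force: [-0.0, -0.1, 0.3]
grip_width: 0.0366
```

Run:
```python
from h import *
T=tool(); print(T[:3,3].round(4),yaw(T),totool([.464,-.3429,.12],T).round(4))
```

```text
[0.5295 0.0693 0.1219] 86.01917325922044 [ 0.0014  0.0368 -0.4157]
```

>>> send_rows([
  [0, 0.003, -0.03, 0],
  [0, 0.003, -0.035, 0],
  [0, 0.003, -0.035, 0],
  [0, 0.003, -0.035, 0],
  [0, 0.003, -0.035, 0],
  [0, 0.003, -0.035, 0],
  [0, 0.003, -0.035, 0],
  [0, 0.003, -0.035, 0],
  [0, 0.003, -0.035, 0],
  [0, 0.003, -0.035, 0],
  [0, 0.003, -0.035, 0],
  [0, 0.003, -0.035, 0],
])

```text
clock: 29.2
tcp_pos: [0.4625, -0.344, 0.1193]
eef_rot: [-1.159, 1.24, 1.16]
contact_force: [0.3, -0.5, -1.4]
grip_width: 0.0756
```

>>> send_rows([
  [0, 0, 0, 0],
  [0, 0, 0, 0],
  [0, 0, 0, 0],
])

```text
clock: 29.5
tcp_pos: [0.4633, -0.3409, 0.1197]
eef_rot: [-1.158, 1.239, 1.161]
contact_force: [-0.1, 0.8, 0.4]
grip_width: 0.0754
```

Run:
```python
from h import *
im,T=shot('wrist','w15.png'); print(T[:3,3].round(4),yaw(T),totool([.4643,-.3434,.022],T).round(4)); np.save('T15.npy',T)
```

```text
[ 0.4633 -0.3409  0.1197] 86.15686515540011 [ 0.0977 -0.0013 -0.0026]
```

View pics/w15.png

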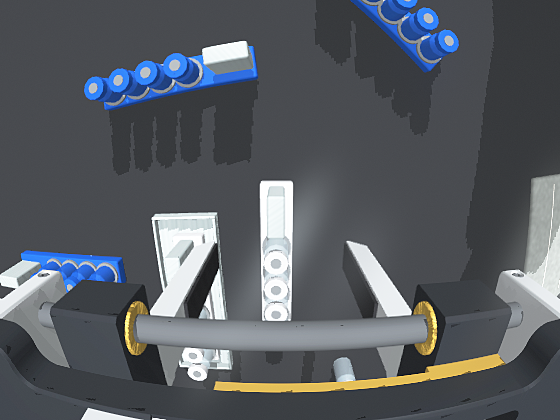

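>>> send_rows([
  [0.01, 0, -0.0026, 0],
  [0.02, 0, 0, 0],
  [0.02, 0, 0, 0],
  [0.02, 0, 0, 0],
  [0.0175, 0, 0, 0],
  [0.01, 0, 0, 0],
  [0, 0, 0, 0],
])

```text
clock: 30.25
tcp_pos: [0.4621, -0.3439, 0.0213]
eef_rot: [-1.156, 1.241, 1.161]
contact_force: [-1.2, 0.3, -0.2]
grip_width: 0.0751
```

>>> send_rows([
  [0, 0, 0, 0],
  [0, 0, 0, 0],
  [0, 0, 0, 0],
  [0, 0, 0, 0],
  [0, 0, 0, 0],
  [0, 0, 0, 0],
  [0, 0, 0, 0],
  [0, 0, 0, 0],
  [0, 0, 0, 0],
  [0, 0, 0, 0],
  [0, 0, 0, 0],
], grip=1, newtons=40)

```text
clock: 31.35
tcp_pos: [0.4627, -0.345, 0.0229]
eef_rot: [-1.158, 1.241, 1.158]
contact_force: [0.2, 1.0, 0.1]
grip_width: 0.0138
```

>>> send_rows([
  [-0.01, 0, 0, 0],
  [-0.02, 0, 0, 0],
  [0, 0, 0, -4.4],
  [0, 0, 0, -4.3],
  [0, 0, 0, 0],
  [0, 0, 0, 0],
])

```text
clock: 31.95
tcp_pos: [0.4625, -0.3452, 0.0531]
eef_rot: [-1.268, 1.17, 1.268]
contact_force: [0.4, -0.3, -3.0]
grip_width: 0.0134
```

Run:
```python
from h import *
im,T=shot('wrist','w16.png'); print(T[:3,3].round(4),yaw(T),totool(S(-.15,-.0615,.052),T).round(4))
```

```text
[ 0.4625 -0.3452  0.0531] 94.61285329812426 [ 0.0011 -0.0248  0.3475]
```

View pics/w16.png

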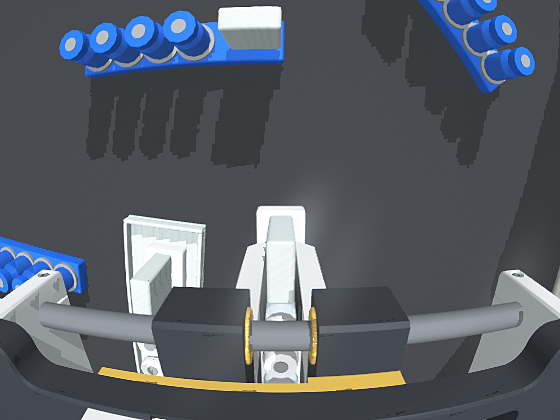

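>>> send_rows([
  [0, -0.001, 0.015, -0.3],
  [0, -0.002, 0.03, 0],
  [0, -0.003, 0.035, 0],
  [0, -0.003, 0.035, 0],
  [0, -0.003, 0.035, 0],
  [0, -0.003, 0.035, 0],
  [0, -0.003, 0.035, 0],
  [0, -0.003, 0.035, 0],
  [0, -0.002, 0.035, 0],
  [0, -0.001, 0.03, 0],
  [0, 0, 0.018, 0],
  [0, 0, 0.009, 0],
])

```text
clock: 33.2
tcp_pos: [0.4555, 0.0058, 0.053]
eef_rot: [-1.275, 1.164, 1.277]
contact_force: [0.5, -0.3, -2.0]
grip_width: 0.0137
```

>>> send_rows([
  [0.01, 0, 0, 0],
  [0.004, 0, 0, 0],
  [0, 0, 0, 0],
  [0, 0, 0, 0],
])

```text
clock: 33.6
tcp_pos: [0.4562, 0.0013, 0.0386]
eef_rot: [-1.272, 1.168, 1.272]
contact_force: [-0.0, 0.1, -2.9]
grip_width: 0.0137
```

Run:
```python
from h import *
im,T=shot('wrist','w17.png'); print(T[:3,3].round(4),yaw(T),invS(T[:3,3]).round(4)); np.save('T17.npy',T)
cv2.imwrite('pics/w17c.png',cv2.resize(im[180:310,140:420],None,fx=2.8,fy=2.8,interpolation=2))
```

```text
[0.4562 0.0013 0.0386] 94.89068989750498 [-0.1532 -0.063   0.0386]
```

View pics/w17c.png

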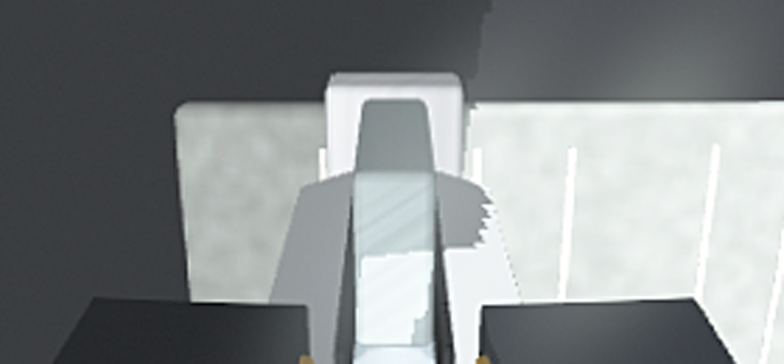

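>>> send_rows([
  [0.002, -0.005, 0.001, 0],
  [0, -0.008, 0, 0],
  [0, -0.008, 0, 0],
  [0, -0.008, 0, 0],
  [0, -0.006, 0, 0],
  [0, -0.005, 0, 0],
  [0, -0.005, 0, 0],
  [0, 0, 0, 0],
])

```text
clock: 34.45
tcp_pos: [0.502, 0.0076, 0.037]
eef_rot: [-1.274, 1.166, 1.273]
contact_force: [0.8, -0.6, -3.7]
grip_width: 0.0137
```

>>> send_rows([
  [0, -0.008, 0, 0],
  [0, -0.01, 0, 0],
  [0, -0.01, 0, 0],
  [0, -0.01, 0, 0],
  [0, -0.006, 0, 0],
  [0, -0.004, 0, 0],
  [0, 0, 0, 0],
])

```text
clock: 35.15
tcp_pos: [0.5494, 0.0118, 0.0369]
eef_rot: [-1.274, 1.166, 1.273]
contact_force: [-0.5, 0.4, -2.2]
grip_width: 0.0136
```

>>> send_rows([
  [0, -0.006, 0, 0],
  [0, -0.006, 0, 0],
  [0, -0.006, 0, 0],
  [0, -0.005, 0, 0],
  [0, -0.004, 0, 0],
  [0, -0.003, 0, 0],
  [0, -0.002, 0, 0],
  [0, -0.002, 0, 0],
  [0, 0, 0, 0],
])

```text
clock: 36.05
tcp_pos: [0.583, 0.0147, 0.0369]
eef_rot: [-1.274, 1.166, 1.273]
contact_force: [-0.8, 0.0, -3.4]
grip_width: 0.0138
```

>>> send_rows([
  [0, -0.001, 0, 0],
  [0, -0.001, 0, 0],
  [0, -0.001, 0, 0],
  [0, -0.001, 0, 0],
  [0, 0, 0, 0],
])

```text
clock: 36.55
tcp_pos: [0.587, 0.0151, 0.037]
eef_rot: [-1.274, 1.166, 1.273]
contact_force: [-1.2, -0.3, -3.1]
grip_width: 0.014
```

>>> send_rows([
  [0, -0.001, 0, 0],
  [0, -0.001, 0, 0],
  [0, -0.001, 0, 0],
  [0, -0.001, 0, 0],
  [0, 0, 0, 0],
])

```text
clock: 37.05
tcp_pos: [0.591, 0.0155, 0.037]
eef_rot: [-1.274, 1.166, 1.273]
contact_force: [-0.1, 0.2, -2.8]
grip_width: 0.0135
```

>>> send_rows([
  [0, -0.001, 0, 0],
  [0, -0.001, 0, 0],
  [0, 0, 0, 0],
])

```text
clock: 37.35
tcp_pos: [0.5923, 0.0156, 0.0368]
eef_rot: [-1.273, 1.167, 1.274]
contact_force: [-1.6, -0.2, -3.2]
grip_width: 0.0138
```

>>> send_rows([
  [0, -0.001, 0, 0],
  [0, -0.001, 0, 0],
  [0.001, 0, 0, 0],
  [0, 0, 0, 0],
])

```text
clock: 37.75
tcp_pos: [0.5924, 0.0156, 0.0355]
eef_rot: [-1.271, 1.17, 1.277]
contact_force: [-5.7, 0.2, 0.2]
grip_width: 0.0134
```

>>> send_rows([
  [0, 0, 0, 0],
  [0, 0, 0, 0],
  [0, 0, 0, 0],
  [0, 0, 0, 0],
  [0, 0, 0, 0],
  [-0.02, 0, 0, 0],
  [-0.03, 0, 0, 0],
  [0, 0.03, 0, 0],
  [0, 0.03, 0, 0],
  [0, 0.01, 0, 0],
  [0, 0, 0, 0],
], grip=0.6)

```text
clock: 38.85
tcp_pos: [0.5243, 0.0095, 0.0862]
eef_rot: [-1.273, 1.167, 1.274]
contact_force: [0.7, 0.5, -0.4]
grip_width: 0.0376
```

>>> send_rows([
  [0, 0, 0, 0],
  [0, 0, 0, 0],
  [0, 0, 0, 0],
  [0, 0, 0, 0],
  [0, 0, 0, 0],
  [0.02, 0, 0, 0],
  [0.02, 0, 0, 0],
  [0, -0.01, 0, 0],
  [0, -0.01, 0, 0],
  [0, -0.003, 0, 0],
  [0, -0.002, 0, 0],
  [0, 0, 0, 0],
], grip=1)

```text
clock: 40.05
tcp_pos: [0.5506, 0.0119, 0.0466]
eef_rot: [-1.274, 1.166, 1.273]
contact_force: [-0.5, 0.2, -0.7]
grip_width: 0.0001
```

>>> send_rows([
  [0, -0.001, 0, 0],
  [0, -0.001, 0, 0],
  [0, -0.001, 0, 0],
  [0, -0.001, 0, 0],
  [0, -0.001, 0, 0],
  [0, -0.001, 0, 0],
  [0, 0, 0, 0],
])

```text
clock: 40.75
tcp_pos: [0.5561, 0.0124, 0.0459]
eef_rot: [-1.273, 1.166, 1.273]
contact_force: [0.2, 0.0, -0.3]
grip_width: 0.0003
```

>>> send_rows([
  [0, -0.001, 0, 0],
  [0, -0.001, 0, 0],
  [0, -0.001, 0, 0],
  [0, -0.001, 0, 0],
  [0, 0, 0, 0],
])

```text
clock: 41.25
tcp_pos: [0.5593, 0.0127, 0.0459]
eef_rot: [-1.273, 1.167, 1.275]
contact_force: [-3.1, -0.4, 1.2]
grip_width: 0.0005
```

>>> send_rows([
  [0, -0.001, 0, 0],
  [0, -0.001, 0, 0],
  [0, 0, 0, 0],
  [0, 0, 0, 0],
])

```text
clock: 41.65
tcp_pos: [0.5593, 0.0127, 0.0457]
eef_rot: [-1.271, 1.17, 1.277]
contact_force: [-6.1, -0.3, 4.5]
grip_width: 0.0006
```

>>> send_rows([
  [0, 0.02, 0, 0],
  [-0.03, 0.01, 0, 0],
  [-0.05, 0, 0, 0],
  [-0.05, 0, 0, 0],
  [-0.04, 0, 0.03, 0],
  [0, 0, 0.04, 0],
  [0, 0, 0.04, 0],
  [0, 0, 0.04, 0],
  [0, 0, 0.03, 0],
  [0, 0, 0.02, 0],
  [0, 0, 0, 0],
  [0, 0, 0, 0],
], grip=0.2)

```text
clock: 42.85
tcp_pos: [0.5149, 0.2088, 0.216]
eef_rot: [-1.274, 1.166, 1.273]
contact_force: [0.2, -0.0, -0.7]
grip_width: 0.075
```

Run:
```python
from h import *
im,T=shot('wrist','w18.png'); print(T[:3,3].round(4),yaw(T),invS(T[:3,3]).round(4)); np.save('T18.npy',T)
```

```text
[0.5149 0.2088 0.216 ] 95.03575185534787 [-0.077   0.1387  0.216 ]
```

View pics/w18.png

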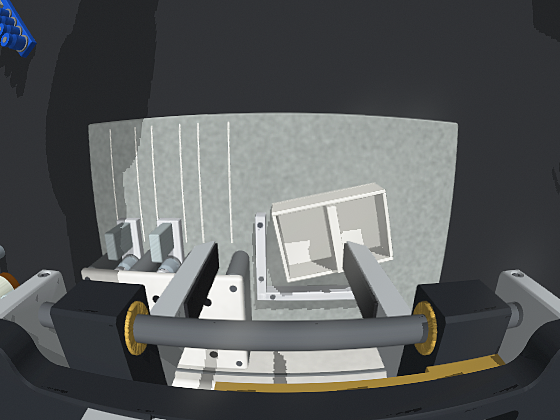

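Run:
```python
from h import *
im=cv2.imread('pics/w18.png')
cv2.imwrite('pics/w18c.png',cv2.resize(im[170:320,235:435],None,fx=4,fy=4,interpolation=2))
```

```text
(no output)
```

View pics/w18c.png

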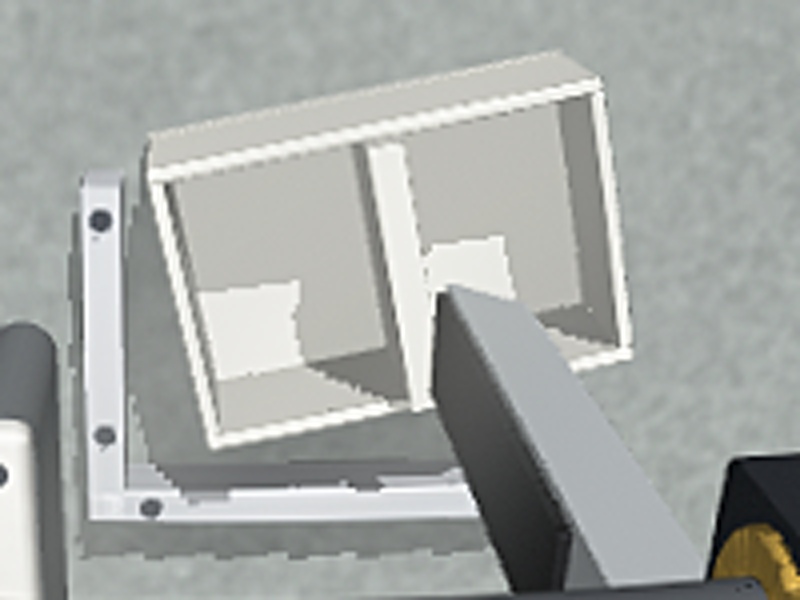

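Run:
```python
from h import *
T=np.load('T18.npy'); c=lambda u,v:(235+u/4-.4,170+v/4-.4)
for nm,p,z in [('sideA',(123,184),.032),('sideB',(127,470),.032),('sideOut',(82,184),.032),('corner',(127,489),.032),('backB',(470,487),.032),('backout',(300,519),.032)]: print(nm,invS(onz('wrist',c(*p),z,T)).round(4))
P=[onz('wrist',c(*p),.057,T) for p in [(150,178),(603,82),(632,354),(212,448)]]
for p in P: print(invS(p).round(4))
Q=[invS(p) for p in P]
print('mid',np.mean(Q,0).round(4),'sizes',[np.linalg.norm(P[i]-P[(i+1)%4]).round(4) for i in range(4)])
d=Q[1]-Q[0]+Q[2]-Q[3]; print('y-axis ang rel S',np.degrees(np.arctan2(-d[0],d[1])))
e=Q[3]-Q[0]+Q[2]-Q[1]; print(np.degrees(np.arctan2(e[1],e[0])))
for p in [(368,148),(404,145),(430,403),(410,406)]: print('bridge',invS(onz('wrist',c(*p),.067,T)).round(4))
```

```text
sideA [-0.0504  0.1227  0.032 ]
sideB [0.043  0.1228 0.032 ]
sideOut [-0.0503  0.1108  0.032 ]
corner [0.0499 0.1227 0.032 ]
backB [0.0507 0.2327 0.032 ]
backout [0.0612 0.178  0.032 ]
[-0.0591  0.1312  0.057 ]
[-0.0866  0.2552  0.057 ]
[-0.0057  0.2723  0.057 ]
[0.0222 0.1488 0.057 ]
mid [-0.0323  0.2019  0.057 ] sizes [np.float64(0.127), np.float64(0.0827), np.float64(0.1266), np.float64(0.0831)]
y-axis ang rel S 12.606648385820115
12.044629676173743
bridge [-0.0701  0.1885  0.067 ]
bridge [-0.071   0.1981  0.067 ]
bridge [0.0036 0.2097 0.067 ]
bridge [0.0044 0.204  0.067 ]
```

>>> send_rows([
  [0, 0, 0, -6.15],
  [0, 0, 0, -6.15],
  [0, 0, 0, 0],
  [0, 0, 0, 0],
], grip=0.47)

```text
clock: 43.3
tcp_pos: [0.515, 0.2079, 0.2161]
eef_rot: [-1.425, 1.054, 1.425]
contact_force: [-0.3, -0.2, 0.1]
grip_width: 0.0506
```

Run:
```python
from h import *
T=tool(); print(T[:3,3].round(4),yaw(T),totool(S(-.033,.2005,.12),T).round(4))
```

```text
[0.515  0.2079 0.2161] 107.04182170107629 [ 0.0961 -0.0562  0.0521]
```

>>> send_rows([
  [0.02, -0.014, 0.013, 0],
  [0.025, -0.014, 0.013, 0],
  [0.025, -0.014, 0.013, 0],
  [0.02, -0.014, 0.013, 0],
  [0, 0, 0, 0],
  [0, 0, 0, 0],
  [0, 0, 0, 0],
])

```text
clock: 44.0
tcp_pos: [0.553, 0.2745, 0.127]
eef_rot: [-1.428, 1.051, 1.426]
contact_force: [-0.7, 0.1, 0.6]
grip_width: 0.05
```

Run:
```python
from h import *
im,T=shot('wrist','w19.png'); print(T[:3,3].round(4),yaw(T),invS(T[:3,3]).round(4)); np.save('T19.npy',T)
```

```text
[0.553  0.2745 0.127 ] 107.20294758269493 [-0.0334  0.2009  0.127 ]
```

View pics/w19.png

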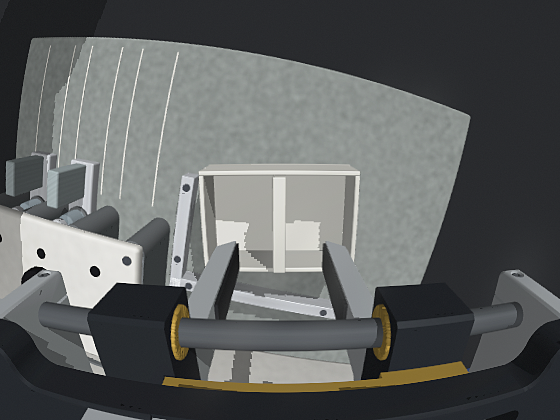

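>>> send_rows([
  [0.02, 0, 0, 0],
  [0.02, 0, 0, 0],
  [0.02, 0, 0, 0],
  [0.015, 0, 0, 0],
  [0.009, 0, 0, 0],
  [0.004, 0, 0, 0],
  [0, 0, 0, 0],
])

```text
clock: 44.75
tcp_pos: [0.5526, 0.2757, 0.038]
eef_rot: [-1.428, 1.051, 1.428]
contact_force: [-0.3, -0.1, -0.6]
grip_width: 0.0497
```

>>> send_rows([
  [0, 0, 0, 0],
  [0, 0, 0, 0],
  [0, 0, 0, 0],
  [0, 0, 0, 0],
  [0, 0, 0, 0],
  [0, 0, 0, 0],
  [0, 0, 0, 0],
  [0, 0, 0, 0],
], grip=1, newtons=20)

```text
clock: 45.55
tcp_pos: [0.5529, 0.275, 0.0382]
eef_rot: [-1.429, 1.051, 1.427]
contact_force: [0.7, -3.4, 2.8]
grip_width: 0.0098
```

>>> send_rows([
  [0, 0, 0, 3],
  [0, 0, 0, 3],
  [0, 0, 0, 3],
  [0, 0, 0, 3.3],
  [0, 0, 0, 0],
  [0, 0, 0, 0],
])

```text
clock: 46.15
tcp_pos: [0.5526, 0.2768, 0.0382]
eef_rot: [-1.274, 1.165, 1.275]
contact_force: [0.5, 0.6, 3.0]
grip_width: 0.0095
```

Run:
```python
from h import *
im,T=shot('wrist','w20.png'); print(T[:3,3].round(4),yaw(T),invS(T[:3,3]).round(4)); np.save('T20.npy',T)
cv2.imwrite('pics/w20c.png',cv2.resize(im[140:320,150:400],None,fx=3.2,fy=3.2,interpolation=2))
```

```text
[0.5526 0.2768 0.0382] 95.10065247791896 [-0.0337  0.2032  0.0382]
```

View pics/w20c.png

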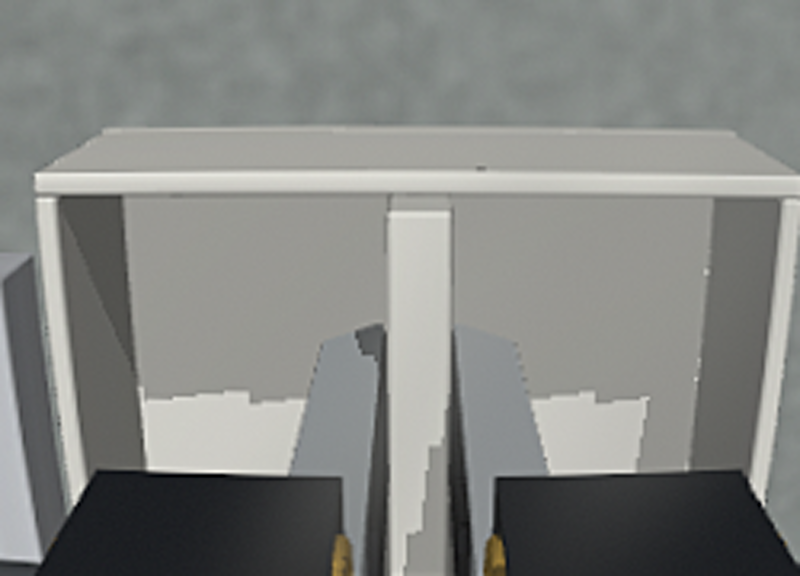

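Run:
```python
from h import *
T=np.load('T20.npy'); c=lambda u,v:(150+u/3.2-.35,140+v/3.2-.35)
for nm,p,z in [('nl',(36,174),.057),('nr',(800,174),.057),('bl',(388,212),.067),('br',(451,212),.067),('fence',(33,262),.032)]: print(nm,invS(onz('wrist',c(*p),z,T)).round(4))
```

```text
nl [-0.0755  0.1415  0.057 ]
nr [-0.0759  0.2672  0.057 ]
bl [-0.0715  0.1998  0.067 ]
br [-0.0716  0.2092  0.067 ]
fence [-0.0528  0.1295  0.032 ]
```

View pics/w20.png

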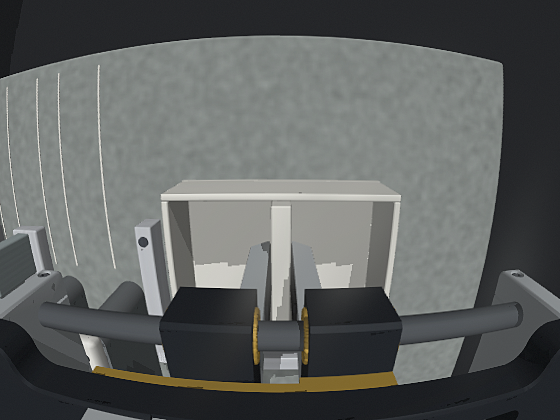

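Run:
```python
from h import *
T=np.load('T20.npy'); im=cv2.imread('pics/w20.png')
cv2.imwrite('pics/w20d.png',cv2.resize(im[180:320,110:200],None,fx=4,fy=4,interpolation=2))
for p in [(98.5,67),(58,75),(107,200)]: print(invS(onz('wrist',p,.012,T)).round(4))
```

```text
[-0.1573  0.0782  0.012 ]
[-0.1575  0.0408  0.012 ]
[-0.0623  0.0805  0.012 ]
```

View pics/w20d.png

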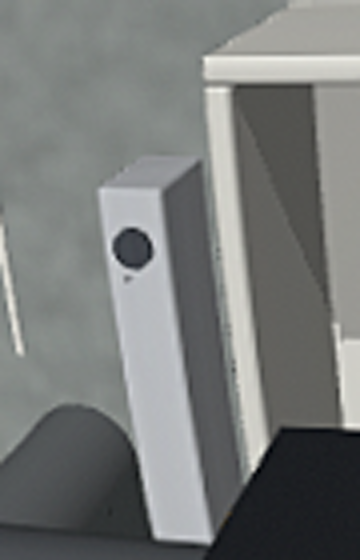

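>>> send_rows([
  [0, -0.008, -0.003, 0],
  [0, -0.01, -0.004, 0],
  [0, -0.01, -0.004, 0],
  [0, -0.006, -0.003, 0],
  [0, -0.002, 0, 0],
  [0, 0, 0, 0],
  [0, 0, 0, 0],
])

```text
clock: 46.9
tcp_pos: [0.5865, 0.2659, 0.0381]
eef_rot: [-1.271, 1.169, 1.279]
contact_force: [-4.9, 0.8, 7.9]
grip_width: 0.0098
```

>>> send_rows([
  [0, -0.001, 0, 0],
  [0, -0.001, 0, 0],
  [0, -0.001, 0, 0],
  [0, -0.001, 0, 0],
  [0, 0, 0, 0],
])

```text
clock: 47.4
tcp_pos: [0.5884, 0.2659, 0.038]
eef_rot: [-1.27, 1.172, 1.282]
contact_force: [-10.3, 0.0, 10.9]
grip_width: 0.0097
```

>>> send_rows([
  [-0.001, 0, 0, 0],
  [-0.001, 0, 0, 0],
  [0, 0, 0, 0],
  [0, 0, 0, 0],
])

```text
clock: 47.8
tcp_pos: [0.5936, 0.265, 0.0394]
eef_rot: [-1.274, 1.167, 1.274]
contact_force: [-0.4, 0.4, -3.7]
grip_width: 0.01
```

Run:
```python
from h import *
im,T=shot('wrist','w21.png'); print(T[:3,3].round(4),yaw(T),invS(T[:3,3]).round(4)); np.save('T21.npy',T)
s,_=shot('side','s21.png'); cv2.imwrite('pics/s21c.png',cv2.resize(s[100:220,170:320],None,fx=4.5,fy=4.5,interpolation=2))
```

```text
[0.5936 0.265  0.0394] 95.01771697001246 [0.0061 0.188  0.0394]
```

View pics/w21.png

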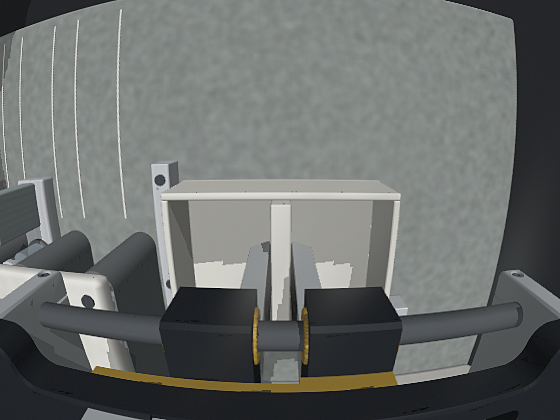

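View pics/s21c.png

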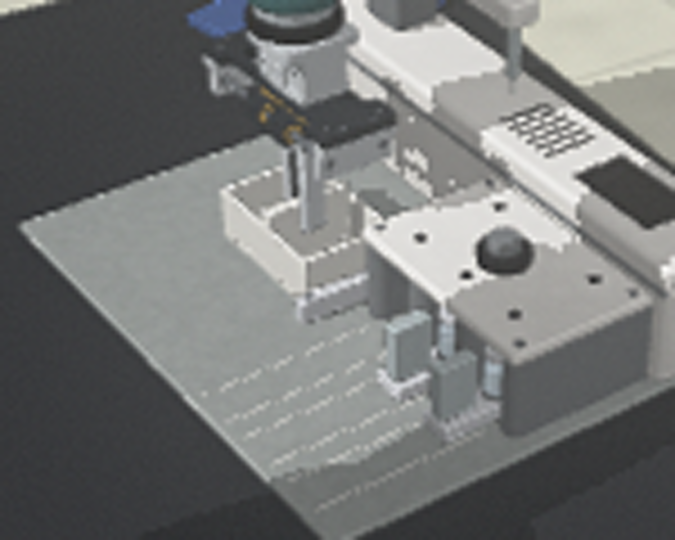

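>>> send_rows([
  [0, -0.001, 0, 0],
  [0, -0.001, 0, 0],
  [0, 0, 0, 0],
  [0, 0, 0, 0],
])

```text
clock: 48.3
tcp_pos: [0.5943, 0.2654, 0.0397]
eef_rot: [-1.273, 1.168, 1.275]
contact_force: [-2.9, -0.9, -2.4]
grip_width: 0.0097
```

>>> send_rows([
  [0, 0, -0.001, 0],
  [0, 0, -0.001, 0],
  [0, 0, 0, 0],
  [0, 0, 0, 0],
])

```text
clock: 48.7
tcp_pos: [0.5944, 0.2647, 0.0397]
eef_rot: [-1.272, 1.167, 1.276]
contact_force: [-4.9, 1.7, -3.1]
grip_width: 0.01
```

>>> send_rows([
  [0, 0, -0.001, 0],
  [0, 0, -0.001, 0],
  [0, 0, 0, 0],
  [0, 0, 0, 0],
])

```text
clock: 49.1
tcp_pos: [0.5946, 0.2627, 0.0396]
eef_rot: [-1.272, 1.167, 1.276]
contact_force: [-5.0, 3.1, -3.4]
grip_width: 0.0101
```

>>> send_rows([
  [0, 0, -0.001, 0],
  [0, 0, 0, 0],
  [0, 0, 0, 0],
])

```text
clock: 49.4
tcp_pos: [0.5947, 0.2617, 0.0396]
eef_rot: [-1.272, 1.167, 1.276]
contact_force: [-4.6, 1.8, -3.2]
grip_width: 0.0099
```

>>> send_rows([
  [0, 0, -0.001, 0],
  [0, 0, -0.001, 0],
  [0, 0, 0, 0],
])

```text
clock: 49.7
tcp_pos: [0.5947, 0.2616, 0.0397]
eef_rot: [-1.271, 1.164, 1.278]
contact_force: [-4.4, 5.8, -3.8]
grip_width: 0.01
```

Run:
```python
from h import *
im,T=shot('wrist','w22.png'); print(T[:3,3].round(4),yaw(T),invS(T[:3,3]).round(4)); np.save('T22.npy',T)
cv2.imwrite('pics/w22d.png',cv2.resize(im[140:320,130:230],None,fx=4,fy=4,interpolation=2)[:,:600])
```

```text
[0.5947 0.2616 0.0397] 95.10675448704015 [0.007  0.1845 0.0397]
```

View pics/w22d.png

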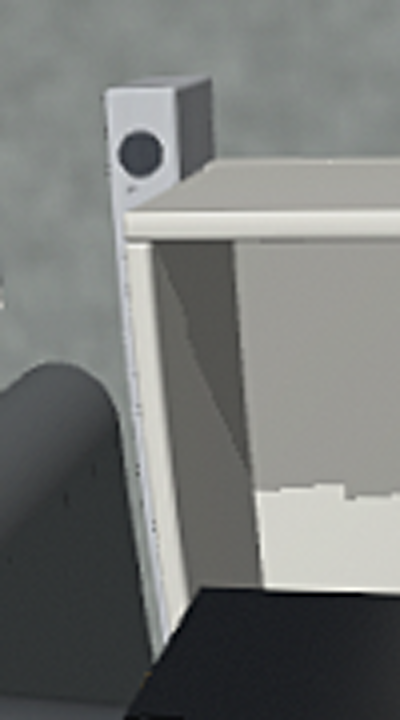

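>>> send_rows([
  [0.0015, -0.001, -0.0005, 0],
  [0, 0, 0, 0],
  [0, 0, 0, 0],
])

```text
clock: 50.05
tcp_pos: [0.5947, 0.2617, 0.0388]
eef_rot: [-1.27, 1.165, 1.279]
contact_force: [-8.3, 5.4, 1.4]
grip_width: 0.0102
```

>>> send_rows([
  [0, 0, 0, 0],
  [0, 0, 0, 0],
  [0, 0, 0, 0],
  [0, 0, 0, 0],
  [-0.02, 0, 0, 0],
  [-0.03, 0, 0, 0],
  [-0.03, 0, 0, 0],
  [0, 0, 0, 0],
  [0, 0, 0, 0],
], grip=0.6)

```text
clock: 50.95
tcp_pos: [0.5979, 0.258, 0.1191]
eef_rot: [-1.274, 1.165, 1.272]
contact_force: [-0.5, 0.4, 0.2]
grip_width: 0.0374
```

Run:
```python
from h import *
im,T=shot('wrist','w23.png'); print(T[:3,3].round(4),yaw(T),invS(T[:3,3]).round(4)); np.save('T23.npy',T)
```

```text
[0.5979 0.258  0.1191] 95.00579342422668 [0.0098 0.1807 0.1191]
```

View pics/w23.png

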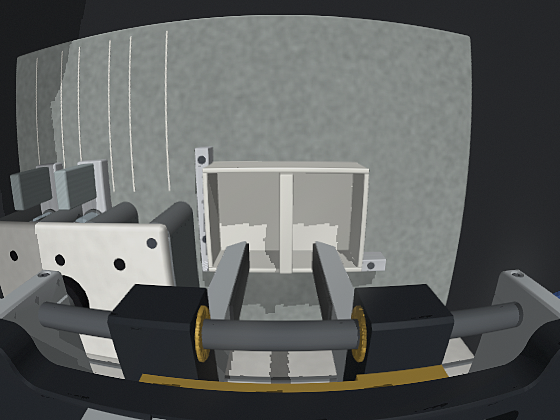

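>>> send_rows([
  [-0.03, 0.02, 0, 0],
  [-0.03, 0.03, 0, 0],
  [-0.03, 0.03, 0, 0],
  [0, 0.03, 0, 0],
  [0, 0.01, 0, 0],
  [0, 0, 0, 0],
  [0, 0, 0, 0],
  [0, 0, 0, 0],
], grip=1)

```text
clock: 51.8
tcp_pos: [0.4789, 0.2474, 0.2076]
eef_rot: [-1.273, 1.168, 1.273]
contact_force: [0.7, 0.1, -0.5]
grip_width: 0.0004
```

Run:
```python
from h import *
im,T=shot('wrist','w24.png'); print(T[:3,3].round(4),yaw(T),invS(T[:3,3]).round(4)); np.save('T24.npy',T)
cv2.imwrite('pics/w24c.png',cv2.resize(im[220:390,180:400],None,fx=3.5,fy=3.5,interpolation=2))
```

```text
[0.4789 0.2474 0.2076] 94.97536793140883 [-0.1096  0.1802  0.2076]
```

View pics/w24.png

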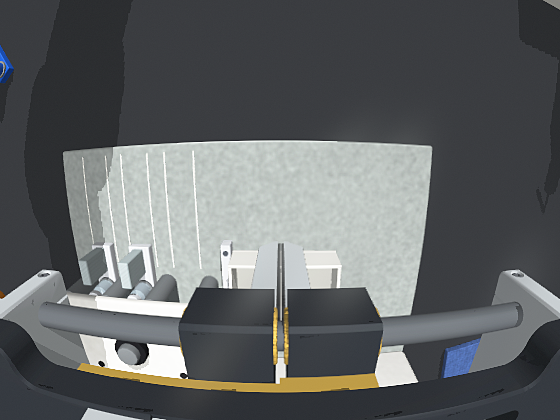

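>>> send_rows([
  [0.04, 0, 0.0065, 0],
  [0.05, 0, 0, 0],
  [0.05, 0, 0, 0],
  [0.03, 0, 0, 0],
  [0, -0.02, 0, 0],
  [0, -0.02, 0, 0],
  [0, -0.01, 0, 0],
  [0, -0.004, 0, 0],
  [0, 0, 0, 0],
  [0, 0, 0, 0],
])

```text
clock: 52.85
tcp_pos: [0.53, 0.2588, 0.0384]
eef_rot: [-1.273, 1.167, 1.274]
contact_force: [-0.5, 0.7, -0.1]
grip_width: 0.0006
```

>>> send_rows([
  [0, -0.002, 0, 0],
  [0, -0.002, 0, 0],
  [0, -0.002, 0, 0],
  [0, -0.001, 0, 0],
  [0, 0, 0, 0],
])

```text
clock: 53.35
tcp_pos: [0.538, 0.2595, 0.0385]
eef_rot: [-1.273, 1.166, 1.273]
contact_force: [-0.9, -0.5, -0.2]
grip_width: 0.0003
```

>>> send_rows([
  [0, -0.001, 0, 0],
  [0, -0.001, 0, 0],
  [0, -0.001, 0, 0],
  [0, -0.001, 0, 0],
  [0, 0, 0, 0],
])

```text
clock: 53.85
tcp_pos: [0.542, 0.2598, 0.0385]
eef_rot: [-1.273, 1.166, 1.273]
contact_force: [0.2, -0.3, 0.4]
grip_width: 0.0006
```

>>> send_rows([
  [0, -0.001, 0, 0],
  [0, -0.001, 0, 0],
  [0, -0.001, 0, 0],
  [0, 0, 0, 0],
])

```text
clock: 54.25
tcp_pos: [0.5431, 0.2599, 0.0383]
eef_rot: [-1.272, 1.169, 1.276]
contact_force: [-4.9, -1.3, 4.1]
grip_width: 0.0006
```

>>> send_rows([
  [0, -0.001, 0, 0],
  [0, -0.001, 0, 0],
  [0, 0, 0, 0],
  [0, 0, 0, 0],
])

```text
clock: 54.65
tcp_pos: [0.5431, 0.2599, 0.0382]
eef_rot: [-1.271, 1.172, 1.279]
contact_force: [-9.2, -0.6, 7.4]
grip_width: 0.0006
```

>>> send_rows([
  [0, 0.02, 0, 0],
  [-0.04, 0.01, 0, 0],
  [-0.04, 0, 0.03, 0],
  [0, -0.01, 0.035, 0],
  [0, -0.035, 0.03, 0],
  [0, -0.03, 0, 0],
  [0, 0, 0, 0],
  [0, 0, 0, 0],
])

```text
clock: 55.45
tcp_pos: [0.584, 0.358, 0.118]
eef_rot: [-1.273, 1.167, 1.272]
contact_force: [-0.5, -0.9, 0.5]
grip_width: -0.0
```

Run:
```python
from h import *
im,T=shot('wrist','w25.png'); print(T[:3,3].round(4),yaw(T),invS(T[:3,3]).round(4)); np.save('T25.npy',T)
print(totool(S(.003,.28,.1),T).round(4))
```

```text
[0.584 0.358 0.118] 94.95489862141663 [0.0046 0.2814 0.118 ]
[ 0.018   0.0016 -0.0014]
```

View pics/w25.png

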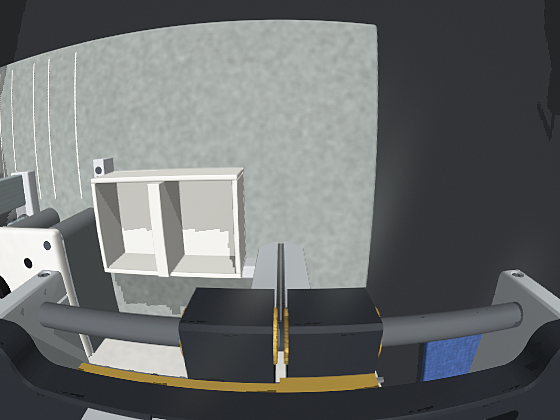

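>>> send_rows([
  [0.03, 0, 0, 0],
  [0.03, 0, 0, 0],
  [0.02, 0, 0, 0],
  [0, 0, -0.005, 0],
  [0, 0, -0.005, 0],
  [0, 0, -0.002, 0],
  [0, 0, -0.001, 0],
  [0, 0, 0, 0],
])

```text
clock: 56.3
tcp_pos: [0.5852, 0.3459, 0.0397]
eef_rot: [-1.273, 1.165, 1.272]
contact_force: [-0.0, -0.1, 1.0]
grip_width: 0.0009
```

>>> send_rows([
  [0, 0, -0.001, 0],
  [0, 0, -0.001, 0],
  [0, 0, -0.001, 0],
  [0, 0, -0.001, 0],
  [0, 0, 0, 0],
])

```text
clock: 56.8
tcp_pos: [0.5849, 0.3416, 0.0384]
eef_rot: [-1.273, 1.167, 1.273]
contact_force: [0.3, 0.3, 0.7]
grip_width: 0.0005
```

>>> send_rows([
  [0, 0, -0.001, 0],
  [0, 0, -0.001, 0],
  [0, 0, -0.001, 0],
  [0, 0, 0, 0],
])

```text
clock: 57.2
tcp_pos: [0.5852, 0.3386, 0.0385]
eef_rot: [-1.273, 1.167, 1.273]
contact_force: [0.6, -0.3, -0.8]
grip_width: 0.0005
```

>>> send_rows([
  [0, 0, -0.001, 0],
  [0, 0, -0.001, 0],
  [0, 0, 0, 0],
])

```text
clock: 57.5
tcp_pos: [0.5852, 0.3375, 0.0385]
eef_rot: [-1.273, 1.166, 1.274]
contact_force: [-0.7, 2.0, -0.6]
grip_width: -0.0001
```

>>> send_rows([
  [0, 0, -0.001, 0],
  [0, 0, -0.001, 0],
  [0, 0, 0, 0],
  [0, 0, 0, 0],
])

```text
clock: 57.9
tcp_pos: [0.5852, 0.3375, 0.0387]
eef_rot: [-1.272, 1.163, 1.275]
contact_force: [-0.3, 5.0, 0.0]
grip_width: 0.0003
```

>>> send_rows([
  [0, 0, -0.001, 0],
  [0, 0, 0, 0],
  [0, 0, 0, 0],
])

```text
clock: 58.2
tcp_pos: [0.5852, 0.3374, 0.0389]
eef_rot: [-1.272, 1.162, 1.276]
contact_force: [-0.9, 6.2, -0.1]
grip_width: 0.0001
```

>>> send_rows([
  [0, 0, 0.01, 0],
  [-0.03, 0, 0.01, 0],
  [-0.05, 0, 0, 0],
  [-0.05, 0, 0, 0],
  [-0.05, 0.02, -0.03, 0],
  [0, 0.03, -0.04, 0],
  [0, 0.03, -0.04, 0],
  [0, 0, -0.04, 0],
  [0, 0, 0, 0],
  [0, 0, 0, 0],
  [0, 0, 0, 0],
], grip=0.0)

```text
clock: 59.3
tcp_pos: [0.5206, 0.2044, 0.209]
eef_rot: [-1.274, 1.166, 1.274]
contact_force: [-0.0, 0.1, -0.0]
grip_width: 0.0848
```

Run:
```python
from h import *
im,T=shot('wrist','w26.png'); print(T[:3,3].round(4),yaw(T),invS(T[:3,3]).round(4)); np.save('T26.npy',T)
cv2.imwrite('pics/w26c.png',cv2.resize(im[170:330,60:390],None,fx=2.4,fy=2.4,interpolation=2))
```

```text
[0.5206 0.2044 0.209 ] 95.08017706747839 [-0.0717  0.1338  0.209 ]
```

View pics/w26.png

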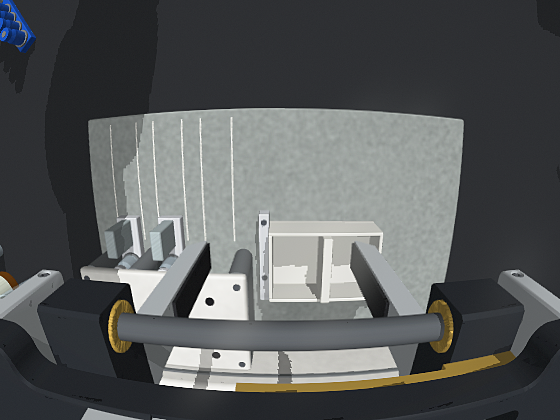

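View pics/w26c.png

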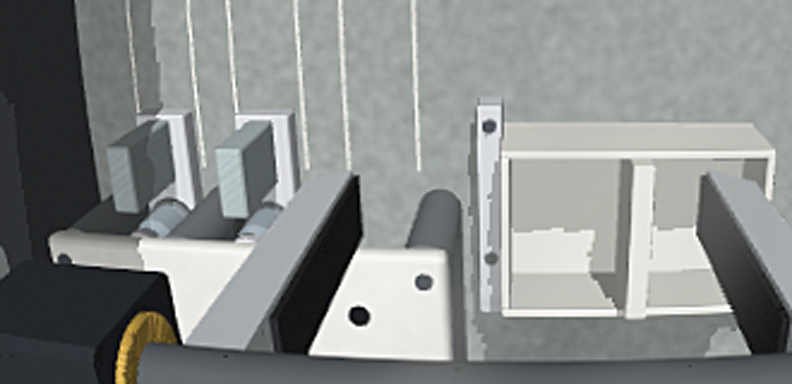

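Run:
```python
from h import *
im=cv2.imread('pics/w24.png'); cv2.imwrite('pics/bt24.png',cv2.resize(im[315:385,80:200],None,fx=5,fy=5,interpolation=2))
s=cv2.imread('pics/side0.png'); cv2.imwrite('pics/bts.png',cv2.resize(s[140:175,265:300],None,fx=12,fy=12,interpolation=2))
s=cv2.imread('pics/top0.png'); cv2.imwrite('pics/btt.png',cv2.resize(s[155:185,192:222],None,fx=12,fy=12,interpolation=2))
```

```text
(no output)
```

View pics/bt24.png

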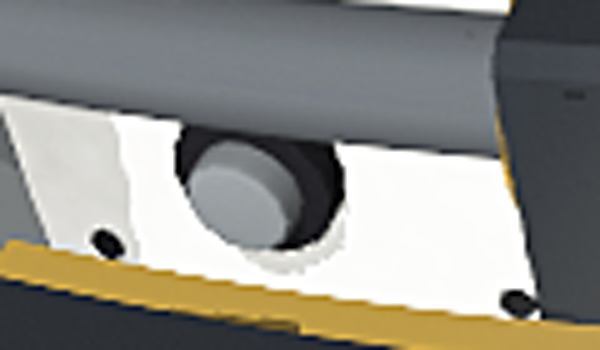

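View pics/bts.png

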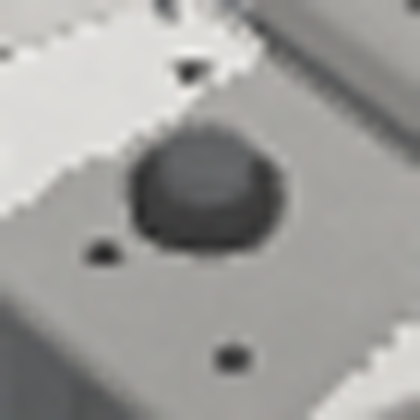

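View pics/btt.png

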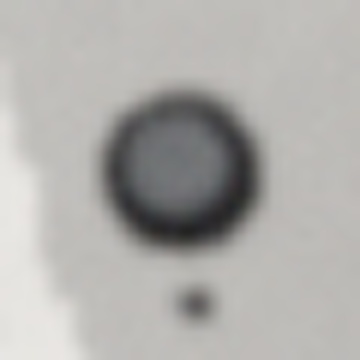

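Run:
```python
from h import *
T=np.load('T24.npy')
R_=[('wrist',(80+242/5-.4,315+200/5-.4),T),('side',(265+207/12-.45,140+165/12-.45),None),('top',(192+178/12-.45,155+165/12-.45),None)]
A=np.zeros((3,3));b=np.zeros(3)
for n,uv,t in R_:
    o,d=ray(n,uv,t); d/=np.linalg.norm(d); M=np.eye(3)-np.outer(d,d); A+=M;b+=M@o
    for z in (.1,.106,.112): print(n,z,onz(n,uv,z,t).round(4))
p=np.linalg.solve(A,b); print(p,invS(p).round(4))
```

```text
wrist 0.1 [0.6778 0.0779 0.1   ]
wrist 0.106 [0.672  0.0813 0.106 ]
wrist 0.112 [0.6663 0.0848 0.112 ]
side 0.1 [0.6763 0.0945 0.1   ]
side 0.106 [0.6716 0.0872 0.106 ]
side 0.112 [0.667  0.0799 0.112 ]
top 0.1 [0.6719 0.0805 0.1   ]
top 0.106 [0.6705 0.0798 0.106 ]
top 0.112 [0.669  0.0791 0.112 ]
[0.66929364 0.08160589 0.1091677 ] [ 0.0659 -0.0012  0.1092]
```

Run:
```python
from h import *
T=tool(); print(totool([.669,.082,.16],T).round(4))
im,_=shot('top','top2.png'); cv2.imwrite('pics/top2c.png',cv2.resize(im[100:320,80:450],None,fx=2.1,fy=2.1,interpolation=2))
```

```text
[ 0.0487 -0.137  -0.1355]
```

View pics/top2c.png

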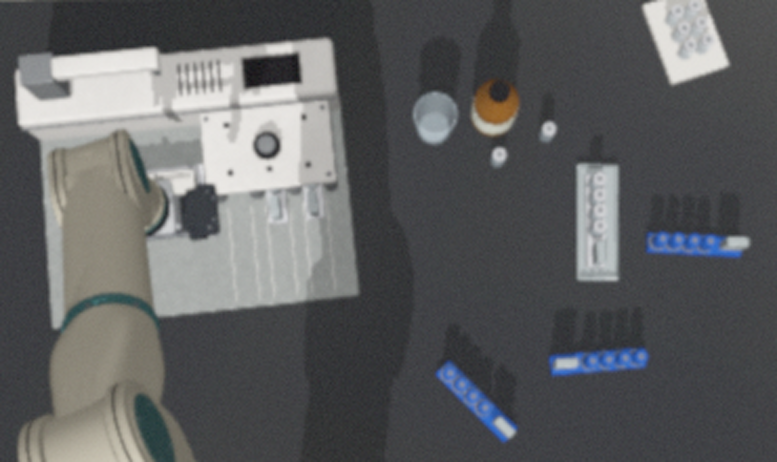

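>>> send_rows([
  [0, -0.01, -0.02, 0],
  [0, -0.02, -0.025, 0],
  [0, -0.025, -0.025, 0],
  [0, -0.025, -0.025, 0],
  [0, -0.025, -0.02, 0],
  [0, -0.02, -0.0105, 0],
  [0, -0.012, -0.01, 0],
  [0, 0, 0, 0],
  [0, 0, 0, 0],
  [0, 0, 0, 0],
], grip=1)

```text
clock: 60.4
tcp_pos: [0.6679, 0.082, 0.2088]
eef_rot: [-1.274, 1.166, 1.276]
contact_force: [0.7, 0.2, 0.5]
grip_width: 0.0175
```

Run:
```python
from h import *
im,T=shot('wrist','w27.png'); print(T[:3,3].round(4),yaw(T),totool([.669,.082,.12],T).round(4))
im,_=shot('top','top3.png'); cv2.imwrite('pics/top3c.png',cv2.resize(im[100:280,80:260],None,fx=3.3,fy=3.3,interpolation=2))
```

```text
[0.6679 0.082  0.2088] 95.12471699698284 [ 0.0888 -0.0012 -0.0002]
```

View pics/w27.png

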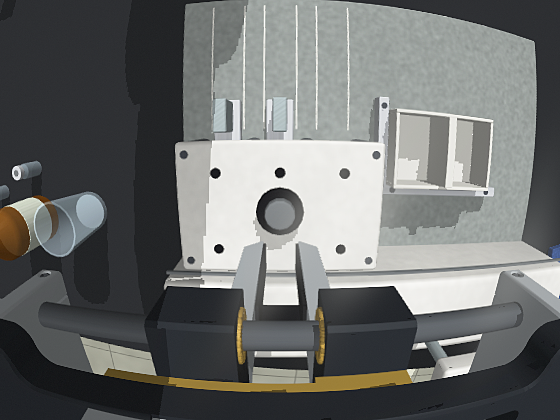

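View pics/top3c.png

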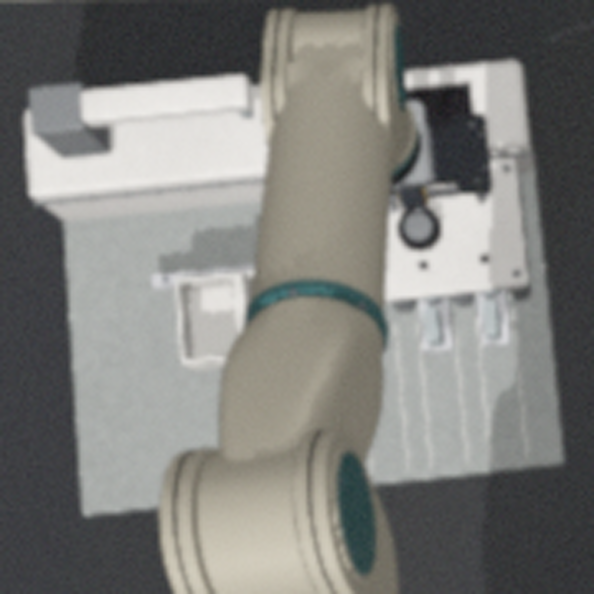

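>>> send_rows([
  [0.03, -0.001, 0, 0],
  [0.03, 0, 0, 0],
  [0.02, 0, 0, 0],
  [0.01, 0, 0, 0],
  [0.003, 0, 0, 0],
  [0, 0, 0, 0],
])

```text
clock: 61.1
tcp_pos: [0.6701, 0.0808, 0.1165]
eef_rot: [-1.274, 1.166, 1.273]
contact_force: [0.3, -0.2, 0.9]
grip_width: 0.0005
```

>>> send_rows([
  [0.002, 0, 0, 0],
  [0.002, 0, 0, 0],
  [0.002, 0, 0, 0],
  [0.002, 0, 0, 0],
  [0.002, 0, 0, 0],
  [0, 0, 0, 0],
])

```text
clock: 61.7
tcp_pos: [0.6709, 0.0806, 0.1082]
eef_rot: [-1.274, 1.164, 1.272]
contact_force: [-1.7, 0.7, 13.2]
grip_width: 0.0002
```

>>> send_rows([
  [0.002, 0, 0, 0],
  [0, 0, 0, 0],
  [0, 0, 0, 0],
])

```text
clock: 62.0
tcp_pos: [0.671, 0.0806, 0.108]
eef_rot: [-1.274, 1.163, 1.271]
contact_force: [-4.6, -0.8, 22.3]
grip_width: 0.0004
```

Run:
```python
from h import *
print(status.get_obs()['contact_force'],status.get_obs()['tcp_pos'])
im,T=shot('wrist','w28.png'); cv2.imwrite('pics/w28c.png',cv2.resize(im[180:340,190:370],None,fx=3.3,fy=3.3,interpolation=2))
```

```text
[-4.62184449 -0.81682645 22.27477215] [0.67096621 0.08063776 0.10799856]
```

View pics/w28c.png

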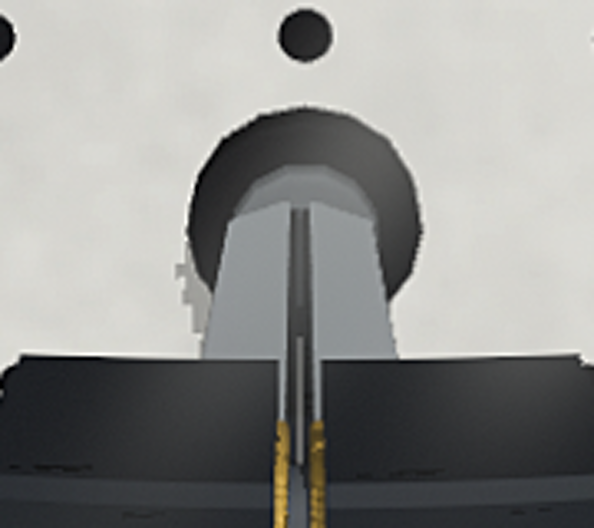

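>>> send_rows([
  [-0.003, 0, 0, 0],
  [0, 0, 0, 0],
  [0, 0, 0, 0],
])

```text
clock: 62.35
tcp_pos: [0.6708, 0.0806, 0.1083]
eef_rot: [-1.274, 1.164, 1.272]
contact_force: [0.4, -0.2, 8.4]
grip_width: 0.0003
```

>>> send_rows([
  [-0.002, 0, 0, 0],
  [0, 0, 0, 0],
  [0, 0, 0, 0],
])

```text
clock: 62.65
tcp_pos: [0.6708, 0.0806, 0.1094]
eef_rot: [-1.274, 1.165, 1.272]
contact_force: [1.9, 0.7, 4.7]
grip_width: 0.0004
```

>>> send_rows([
  [-0.002, 0, 0, 0],
  [0, 0, 0, 0],
  [0, 0, 0, 0],
])

```text
clock: 62.95
tcp_pos: [0.67, 0.0805, 0.111]
eef_rot: [-1.274, 1.166, 1.273]
contact_force: [2.4, 1.1, 3.1]
grip_width: 0.0003
```

>>> send_rows([
  [-0.002, 0, 0, 0],
  [0, 0, 0, 0],
  [0, 0, 0, 0],
])

```text
clock: 63.25
tcp_pos: [0.6694, 0.0804, 0.1127]
eef_rot: [-1.273, 1.167, 1.274]
contact_force: [2.4, 0.5, 3.0]
grip_width: 0.0006
```

>>> send_rows([
  [-0.002, 0, 0, 0],
  [0, 0, 0, 0],
  [0, 0, 0, 0],
])

```text
clock: 63.55
tcp_pos: [0.6685, 0.0803, 0.1144]
eef_rot: [-1.272, 1.169, 1.275]
contact_force: [-1.1, 0.7, 1.1]
grip_width: 0.0003
```

>>> send_rows([
  [-0.03, 0, 0, 0],
  [-0.05, 0, 0, 0],
  [-0.05, 0, 0, 0],
  [0, 0.04, -0.02, 0],
  [0, 0.04, -0.03, 0],
  [0, 0.04, -0.03, 0],
  [0, 0.04, -0.03, 0],
  [0, 0, 0, 0],
  [0, 0, 0, 0],
  [0, 0, 0, 0],
])

```text
clock: 64.55
tcp_pos: [0.5208, -0.0421, 0.245]
eef_rot: [-1.274, 1.165, 1.274]
contact_force: [0.5, 0.2, 0.5]
grip_width: 0.0002
```

Run:
```python
from h import *
im,T=shot('wrist','w29.png'); print(T[:3,3].round(4))
im,_=shot('top','top4.png'); cv2.imwrite('pics/top4c.png',cv2.resize(im[100:320,80:450],None,fx=2.1,fy=2.1,interpolation=2))
im,_=shot('side','s4.png'); cv2.imwrite('pics/s4c.png',cv2.resize(im[100:320,170:400],None,fx=2.7,fy=2.7,interpolation=2))
```

```text
[ 0.5208 -0.0421  0.245 ]
```

View pics/top4c.png

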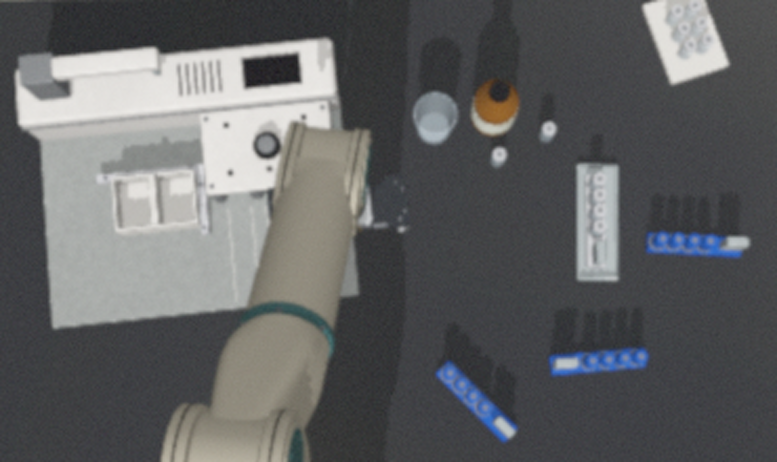

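View pics/s4c.png

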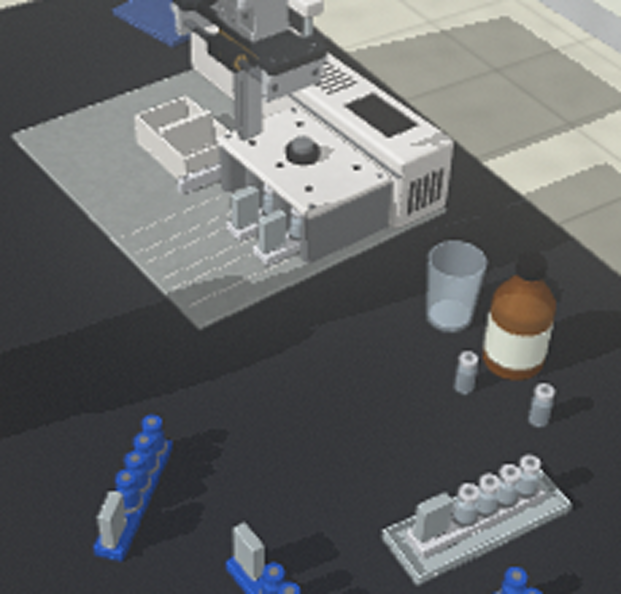

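View pics/w29.png

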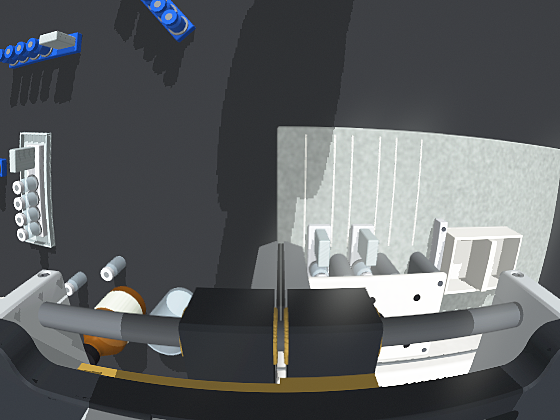

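All is in place and nothing is touched: carriers in the lanes, trough in its corner, finished carrier in the tray, glassware standing. Handing in.

```bash
python3 -c "
from cell import order
print(order.job_done())"
```

```text
the job is handed in; nothing more can be done
None
```

The changeover is done and handed in at about 64.7 s of the 210 s allowed.

- **Finished carrier:** I drew it out of the right-hand lane (y = -60 mm) and stood it in the steel tray. The last top and side pictures show it upright inside the tray.
- **Bench carriers:** There were two white ones, now in the middle lane and the right-hand lane. I pushed each again on its plate with closed fingers. Both gave a firm stop at about 6–7 N, at the same depth.
- **Wash trough:** I turned it square and slid it into the fence corner, then pushed it firmly against the back fence (9 N) and the side fence (6 N). It still looked flush and square in the pictures just before and after the button press.
- **Start button:** I pressed it last, to a hard stop at about 22 N. On release the spring pushed back over about 6 mm, which matches its full travel.
- **Left alone:** The three blue look-alike carriers, the beaker, bottle and single vials were not touched and are still standing.

**Checks that disagreed:**
- My camera estimate put the button top at 109 mm, but touch put it at about 114 mm.
- Arm position readings taken right after a move were off by a few millimetres, so I set the first carrier's final sideways position against the lane lines.
- The first trough push stalled on deck friction, and I lifted it slightly before finishing.

I noticed no grip slackening and no knock to the trough.

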